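Stack the pigment jars and tins on their stands

ROBOT

A 6-joint arm with a two-finger parallel gripper is mounted at the origin on a cart in front of the work surface, level with it; the furniture and walls round the work are solid. World frame = base frame: x ahead of the robot, y to its left, z up, the work surface at z = 0. Lengths are in m, angles in rad, forces in N, time in s.
With the tool pointing down it reaches from about 0.425 to 0.95 m from the base axis. Payload 3.5 kg.
Tool frame: the origin (TCP) lies between the finger pads; the fingertips stand 22 mm ahead of it and the grasp point (between the pads) lies 3 mm ahead of it (ctrl.nose_length is the z of the fingertips in the tool frame, in m); z points along the fingers, y is the line along which they close (so a half turn about z gives the same grasp; the last joint's range is limited). The gripper opens to 85 mm and grips with 20 to 120 N. Pads are 22 mm wide; open, the fingers measure 114 mm over their backs; the gripper's body (76 mm by 85 mm) begins 54 mm behind the grasp point. The pads swing forward as they close: fully open they stand 13 mm farther back than shut.
Start: joints at [-0.15, 0.286, 1.577, -0, 1.279, -0.15], TCP at [0.675, 0, 0.253] pointing down, gripper open.
Joint ranges: [-2.77, 2.77], [-0.9, 2.22], [0.21, 2.48], [-1.53, 4.67], [0.24, 2.81], [-2.84, 2.84]. Speed limits (rad/s): [2.79, 2.79, 3.14, 3.14, 3.14, 3.14].

INTERFACE

Orientations are given as a unit quaternion [x, y, z, w].
In Python, from plant import ctrl gives the robot as it stands. The module is installed in compiled form; this text tells all that it offers.
- The arm moves only by the tool send_rows, never from a script. Its argument "rows" is text: rows parted by semicolons, each of 7 numbers parted by spaces: the turn, a rotation vector about the tool's x, y, z in normalised numbers (1 is 90 degrees), then the shift along the tool's x, y, z in normalised numbers (1 is 1000 mm), then the opening, from -1 (shut) to 1 (fully open). A call has 1 to 8 rows; each row is the pose to reach, as a shift and turn from the pose commanded when the call began, along the tool's axes at that moment; what a row does not reach only later rows make up. A row lasts 1/8 s, in which the tool goes at most 62.5 mm and 10.7 degrees, less where a joint would pass 70% of its speed; a pose out of reach is approached as far as the arm can. No shift or turn number may pass 1 either way. A call with a gripper value outside its range is refused whole. The fingers move at their own pace and stop on an object; "grip_force" is the grip in N (left out, the last holds). Time passes only in rows, so rows that repeat a pose let the fingers close. It gives the time, the measured TCP pose, the force, the opening and the grip force at its end, in the units of the state.
- ctrl.get_state(): the state, without advancing time (a new reading comes with each control period).
- ctrl.read_camera(name): name is "scene" or "side" or "wrist"; returns a dict with "color" (480x640x3 uint8, red, green, blue), "fx", "fy", "cx", "cy" (pixels), "extrinsics" (4x4, takes a point from world to camera coordinates). Camera axes: x right, y down, z forward; pixel columns grow to the right and rows downward; lengths in m; the calibration is good to about 2 mm. A picture is of the moment at which its call begins. There is no depth.
- ctrl.sign_off(): hands the job in; it is judged then, once.
Trained networks look in a picture, given as the dict that the camera call returned (one of the last four; its "shot" number tells which), for a name from the list of things; names that differ only in an ending like _2 or _b are one class to them, and where a whole thing is asked for, a point or a joint stands for the part that bears it (a point fixed in the world has none). Each returns a list of dicts, best first, with "p" (0 to 1); they miss things now and then, are a little off and sometimes report something else, mostly with a low value. They report only what shows in the picture. A call takes as long as a camera call. They do not tell look-alikes from the thing itself.
- ctrl.look_for(picture, target): "position" ([x, y, z] in m, in the coordinates of the camera as it stood for that picture, good to about 4 mm: the middle of the surface that is visible of it).
The state is a dict: "time": time; "qpos": joint angles; "dq": joint speeds; "joint_efforts": joint torques, N m; "eef_pos": TCP position; "tcp_rot": TCP orientation; "contact_force": force on the tool from outside, world axes, zero at the start; "wrist_torque": the same for the moment, N m; "opening": opening from 0.0 (shut) to 1.0 (fully open); "finger_force": force on a finger pad.
Only numpy, scipy, OpenCV 4.12 (cv2) and the standard library are available. Lean on these libraries where they do the work, as an engineer would, in place of code of your own. Each camera call takes 0.05 s, during which the arm holds its last target. There are 200 camera calls.

TASK

Put the stacking pigment store back together. On the round wooden stand stack the three round jars, the largest at the bottom, the middle one on it and the smallest on top; on the oblong wooden stand put the larger metal tin with the smaller tin on it, long sides in line. Each must sit level, fully down inside the raised lip of the stand or lid below it, and be let go.

Things in the scene. Friction and masses are not known exactly. Their poses are not given: they have to be found in the camera images.
- jar_large: Largest round screw jar, loose: white plastic with a grey ribbed lid, 68 mm diameter, flat lid top 40 mm above the underside, and round the edge of the lid a raised lip 4 mm high with a 61 mm inside diameter, into which jar_medium's foot drops. 0.08 to 0.17 kg. Origin: centre of the underside; z up. Starts upright on the table.
- jar_medium: Middle round screw jar, loose, same make: 53 mm diameter, flat lid top 36 mm above the underside, lid lip 4 mm high with a 46 mm inside diameter for jar_small. Origin: centre of the underside; z up. Starts upright on the table.
- jar_small: Smallest round screw jar, loose, same make: 38 mm diameter, 32 mm high, plain flat lid without a lip. Origin: centre of the underside; z up. Starts upright on the table.
- tin_large: Larger oblong metal tin, loose: 60 mm (its x) by 86 mm (its y), lid top 36 mm above the underside; round the edge of the lid a raised lip 4 mm high, 53 x 79 mm inside (x by y), into which tin_small's foot drops. 0.1 to 0.2 kg. Origin: centre of the underside; z up. Either way round (half turn) is the same.
- tin_small: Smaller oblong metal tin, loose: 45 mm (its x) by 71 mm (its y), 32 mm high, flat lid without a lip. Origin: centre of the underside; z up. Either way round (half turn) is the same.
- round_stand: Round wooden stand, fixed to the table: disc of 96 mm diameter, its floor 6 mm above the table, with a round lip rising 4 mm above that floor, 76 mm inside and 84 mm outside diameter. Seat for jar_large. Origin: centre of the underside; z up. 
- oblong_stand: Oblong wooden stand, fixed to the table: board 88 mm (its x) by 114 mm (its y), its floor 6 mm above the table, with a lip rising 4 mm above that floor, 68 x 94 mm inside and 76 x 102 mm outside (x by y). Seat for tin_large, long sides parallel. Origin: centre of the underside; z up. 
Mind the look-alikes: they are no part of the job. Leave any yellow look-alike of the jar_medium alone.

How it is judged:
At the end, for the whole second after the job is handed in: Each jar and tin stands on its named seat: centred within 7 mm, underside within 2 mm of the seat floor or lid top (inside the lip), within 0.04 rad of level, tins within 0.17 rad of parallel to what is below (half turn allowed); all at rest and released (horizontal distance between jar_large and round_stand below 0.007 m and z of jar_large in the frame of round_stand between 0.004 and 0.008 m and angle between each of jar_large, jar_medium, jar_small, tin_large, tin_small's own z axis and vertical below 0.04 rad and linear speed of each of jar_large, jar_medium, jar_small, tin_large, tin_small below 0.02 m/s and angular speed of each of jar_large, jar_medium, jar_small, tin_large, tin_small below 0.2 rad/s and horizontal distance between jar_medium and jar_large below 0.007 m and z of jar_medium in the frame of jar_large between 0.038 and 0.042 m and horizontal distance between jar_small and jar_medium below 0.007 m and z of jar_small in the frame of jar_medium between 0.034 and 0.038 m and horizontal distance between tin_large and oblong_stand below 0.007 m and z of tin_large in the frame of oblong_stand between 0.004 and 0.008 m and angle between the x axis of tin_large and the x axis of oblong_stand, either way round below 0.17 rad and horizontal distance between tin_small and tin_large below 0.007 m and z of tin_small in the frame of tin_large between 0.034 and 0.038 m and angle between the x axis of tin_small and the x axis of tin_large, either way round below 0.17 rad); the robot touches nothing.
It also fails if it takes over 128 s, if anything falls off the work surface, if the arm or the gripper's body presses on something with over 40 N, if the wrist force passes 120 N, or if a joint passes its speed limit or range.

## Working session

There is one attempt and no reset: what is moved stays moved. The work goes in short steps, Python scripts to look and compute and a tool call to move; the robot and the scene stay as the last step left them, time stands still between calls to the robot, and variables do not carry over. Pictures are saved under pics/ and viewed, at most 14 in all, crops included, and the job is handed in when it is done.

Besides the shell and the picture viewer there is one more tool, called after ">>>" by a JSON object that holds its "op" and its "data", one argument or row to a line. send_rows: Moves the arm, as the interface text tells. Its arguments: {"type":"object","properties":{"rows":{"type":"string"},"grip_force":{"type":"number"}},"required":["rows"]}

```bash
mkdir -p pics; cat > h.py <<'E'
import numpy as np, cv2
from plant import ctrl
from scipy.spatial.transform import Rotation as R
def shot(n,save=None):
    p=ctrl.read_camera(n)
    if save: cv2.imwrite('pics/'+save,p['color'][:,:,::-1])
    return p
def cam2w(p,x):
    E=np.array(p['extrinsics']); return E[:3,:3].T@(np.array(x)-E[:3,3])
def w2pix(p,X):
    E=np.array(p['extrinsics']); c=E[:3,:3]@np.array(X)+E[:3,3]
    return np.array([p['fx']*c[0]/c[2]+p['cx'],p['fy']*c[1]/c[2]+p['cy']])
def pix2w(p,u,v,z):
    E=np.array(p['extrinsics']); o=-E[:3,:3].T@E[:3,3]
    d=E[:3,:3].T@np.array([(u-p['cx'])/p['fx'],(v-p['cy'])/p['fy'],1])
    return o+d*(z-o[2])/d[2]
N=['jar_large','jar_medium','jar_small','tin_large','tin_small','round_stand','oblong_stand']
E
python3 - <<'E'
from h import *
for n in ['scene','side','wrist']:
    p=shot(n,n+'0.png')
    for t in N:
        for r in ctrl.look_for(p,t)[:3]:
            w=cam2w(p,r['position']); print(n,t,round(r['p'],2),w.round(3),w2pix(p,w).round())
s=ctrl.get_state(); print(s['time'],s['eef_pos'],s['tcp_rot'],s['opening'],R.from_quat(s['tcp_rot']).as_matrix().round(3))
E
```

```text
scene jar_large 0.56 [ 0.383 -0.206  0.039] [414. 159.]
scene jar_medium 0.82 [0.424 0.24  0.036] [308. 307.]
scene jar_medium 0.66 [ 0.587 -0.044  0.039] [297. 177.]
scene jar_small 0.8 [0.564 0.096 0.031] [276. 227.]
scene tin_large 0.88 [0.423 0.116 0.031] [338. 258.]
scene tin_small 0.91 [ 0.589 -0.142  0.036] [316. 152.]
scene round_stand 0.78 [0.592 0.249 0.008] [222. 287.]
scene oblong_stand 0.88 [0.44  0.405 0.001] [252. 398.]
side jar_large 0.76 [ 0.387 -0.201  0.042] [399. 200.]
side jar_large 0.36 [0.565 0.097 0.027] [285. 248.]
side jar_medium 0.94 [ 0.593 -0.033  0.034] [296. 217.]
side jar_medium 0.74 [ 0.587 -0.141  0.033] [314. 200.]
side jar_medium 0.66 [0.42  0.247 0.04 ] [328. 297.]
side jar_small 0.64 [0.561 0.091 0.032] [288. 245.]
side jar_small 0.62 [0.419 0.244 0.038] [329. 297.]
side tin_large 0.95 [0.423 0.121 0.038] [348. 262.]
side tin_large 0.25 [ 0.588 -0.144  0.03 ] [314. 200.]
side tin_large 0.17 [ 0.383 -0.198  0.042] [401. 200.]
side tin_small 0.92 [ 0.588 -0.137  0.032] [314. 200.]
side round_stand 0.93 [0.592 0.25  0.004] [239. 294.]
side round_stand 0.69 [ 0.384 -0.2    0.044] [401. 199.]
side oblong_stand 0.64 [0.441 0.406 0.001] [280. 373.]
wrist jar_large 0.62 [ 0.4   -0.193  0.007] [ 88. 367.]
wrist jar_medium 0.85 [ 0.602 -0.05   0.036] [248. 260.]
wrist jar_small 0.83 [0.572 0.083 0.034] [207. 118.]
wrist tin_large 0.82 [0.441 0.101 0.03 ] [59. 98.]
wrist tin_small 0.77 [ 0.598 -0.146  0.034] [250. 345.]
1.2 [6.74994184e-01 3.56056099e-05 2.53340290e-01] [ 7.07099664e-01  7.07113899e-01 -1.06301015e-06  1.08090546e-05] 0.998806287662311 [[-0.  1.  0.]
 [ 1.  0. -0.]
 [-0.  0. -1.]]
```

View pics/scene0.png

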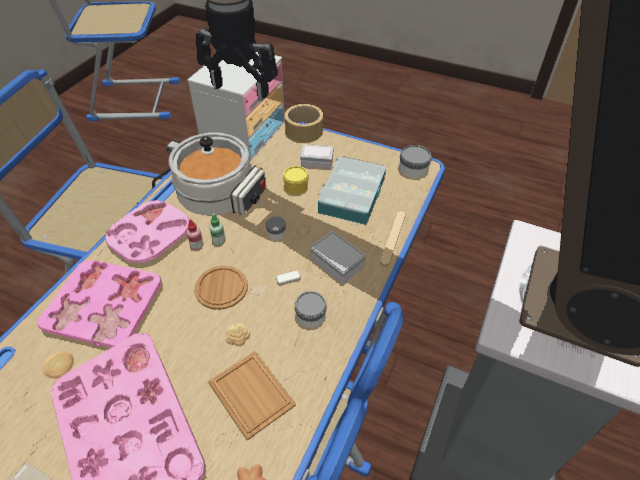

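View pics/wrist0.png

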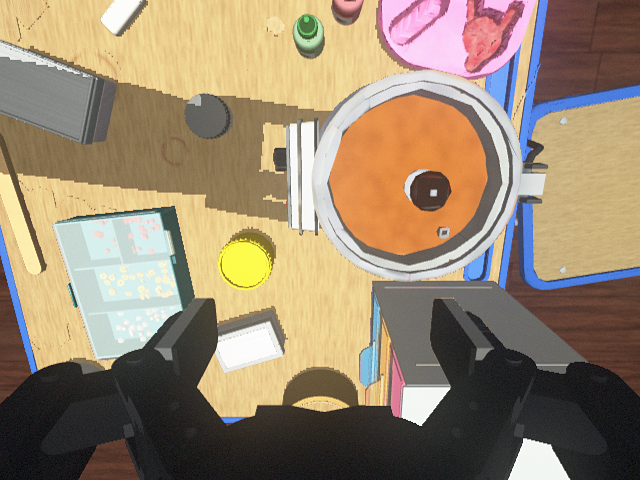

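The scene view shows the grey jars at about (415,160) large, (310,308) medium and (276,227) small, and the yellow decoy at (296,180). The tins are at (338,256) and (317,156), the round stand at (221,287) and the oblong stand at (251,393). The wrist view shows the small jar, the decoy and the small tin. Next I'll refine these by fitting silhouettes.

```bash
cat > fit.py <<'E'
from h import *
from scipy.optimize import minimize
DIM=dict(jar_large=(68,44),jar_medium=(53,40),jar_small=(38,32),tin_large=(60,86,40),tin_small=(45,71,32),round_stand=(96,6),oblong_stand=(88,114,6))
def pts(n,x,y,a=0,z0=0):
    d=np.array(DIM[n])/1000
    if len(d)==2:
        t=np.linspace(0,2*np.pi,60); q=np.c_[np.cos(t),np.sin(t)]*d[0]/2
    else:
        q=np.array([[-1,-1],[1,-1],[1,1],[-1,1]])*d[:2]/2
    c,s=np.cos(a),np.sin(a); q=q@np.array([[c,s],[-s,c]])+[x,y]
    return np.r_[np.c_[q,np.full(len(q),z0)],np.c_[q,np.full(len(q),z0+d[-1])]]
def hull(p,P): return cv2.convexHull(np.array([w2pix(p,X) for X in P]).astype(np.float32))[:,0]
S=4
def setup(p,n,x,y,mask,z0=0,m=14):
    h=hull(p,pts(n,x,y,.8,z0)); lo=np.maximum(np.floor(h.min(0))-m,0).astype(int); hi=np.minimum(np.ceil(h.max(0))+m,[640,480]).astype(int)
    c=p['color'][lo[1]:hi[1],lo[0]:hi[0]]
    c=cv2.resize(c,None,fx=S,fy=S,interpolation=cv2.INTER_CUBIC)
    return c,lo,mask(c)
def big(h,lo): return ((h-lo+.5)*S-.5)
def fit(n,views,x,y,mask,a=None,z0=0):
    st=[(p,)+setup(p,n,x,y,mask,z0) for p in views]
    def cost(v):
        o=0
        for p,c,lo,m in st:
            k=np.zeros(m.shape,np.uint8); h=big(hull(p,pts(n,*v,z0=z0) if len(v)==3 else pts(n,v[0],v[1],0,z0)),lo)
            cv2.fillConvexPoly(k,np.round(h*16).astype(np.int32),1,shift=4)
            o+=1-(k&m).sum()/max(1,(k|m).sum())
        return o/len(st)
    best=None
    for a0 in ([None] if a is None else a):
        v0=[x,y]+([] if a0 is None else [a0])
        sx=np.array([v0]+[np.array(v0)+np.eye(len(v0))[i]*[.012,.012,.3][i] for i in range(len(v0))])
        r=minimize(cost,v0,method='Nelder-Mead',options=dict(initial_simplex=sx,xatol=1e-4,fatol=1e-4))
        if best is None or r.fun<best.fun: best=r
    ims=[]
    for p,c,lo,m in st:
        v=best.x; h=big(hull(p,pts(n,*v,z0=z0) if len(v)==3 else pts(n,v[0],v[1],0,z0)),lo)
        im=c.copy(); cs,_=cv2.findContours(m,cv2.RETR_EXTERNAL,cv2.CHAIN_APPROX_NONE)
        cv2.drawContours(im,cs,-1,(255,0,0),1); cv2.polylines(im,[np.round(h).astype(np.int32)],True,(0,255,0),1)
        ims.append(im[:,:,::-1])
    return best.x,best.fun,ims
def keep(m,cen=True):
    m=cv2.morphologyEx(m.astype(np.uint8),cv2.MORPH_OPEN,np.ones((7,7)))
    k,l,s,c=cv2.connectedComponentsWithStats(m); 
    if k<2: return m
    ctr=np.array(m.shape[::-1])/2
    i=max(range(1,k),key=lambda i:s[i,4]/(1+(np.linalg.norm(c[i]-ctr)/40)**2))
    m=(l==i).astype(np.uint8); cs,_=cv2.findContours(m,cv2.RETR_EXTERNAL,cv2.CHAIN_APPROX_NONE)
    cv2.drawContours(m,cs,-1,1,-1); return m
def grey(c):
    h=cv2.cvtColor(c,cv2.COLOR_RGB2HSV); return keep(h[...,1]<62)
def wood(c):
    h=cv2.cvtColor(c,cv2.COLOR_RGB2HSV).astype(int)
    k=cv2.GaussianBlur(h[...,1].astype(np.float32)-h[...,2]*.5,(0,0),3)
    t,m=cv2.threshold(cv2.normalize(k,None,0,255,cv2.NORM_MINMAX).astype(np.uint8),0,1,cv2.THRESH_OTSU); return keep(m)
def montage(ims,f,w=190,h=145):
    o=np.zeros((h*4,w*4,3),np.uint8)
    for i,im in enumerate(ims[:16]):
        s=min(w/im.shape[1],h/im.shape[0]); im=cv2.resize(im,None,fx=s,fy=s)
        o[i//4*h:i//4*h+im.shape[0],i%4*w:i%4*w+im.shape[1]]=im
    cv2.imwrite('pics/'+f,o)
E
python3 - <<'E'
from fit import *
A=shot('scene');B=shot('side')
G=dict(jar_large=(.384,-.203),jar_medium=(.422,.243),jar_small=(.563,.095),tin_large=(.423,.117),tin_small=(.588,-.141),round_stand=(.592,.25),oblong_stand=(.44,.405))
ims=[]
for n,(x,y) in G.items():
    an=[-.8,-.3,.2,.7,1.2,1.8] if len(DIM[n])==3 else None
    for V in ([A],[B],[A,B]):
        v,f,i=fit(n,V,x,y,wood if 'stand' in n else grey,an); print(n,len(V),v.round(4),round(f,3))
    ims+=i
montage(ims,'m1.png')
for p in (A,B): E=np.array(p['extrinsics']);print((-E[:3,:3].T@E[:3,3]).round(3),p['fx'])
E
```

```text
jar_large 1 [ 0.3857 -0.2231] 0.071
jar_large 1 [ 0.3854 -0.2289] 0.073
jar_large 2 [ 0.3859 -0.225 ] 0.093
jar_medium 1 [0.4246 0.2307] 0.081
jar_medium 1 [0.4255 0.2267] 0.151
jar_medium 2 [0.4251 0.2298] 0.119
jar_small 1 [0.5711 0.0846] 0.088
jar_small 1 [0.5723 0.081 ] 0.149
jar_small 2 [0.5707 0.0847] 0.122
tin_large 1 [0.4302 0.1037 1.1849] 0.057
tin_large 1 [0.4311 0.1002 1.1819] 0.097
tin_large 2 [0.4305 0.1032 1.1852] 0.08
tin_small 1 [ 0.5933 -0.1516  1.9058] 0.042
tin_small 1 [ 0.5948 -0.1574  1.9124] 0.175
tin_small 2 [ 0.5935 -0.1522  1.8896] 0.135
round_stand 1 [0.5968 0.2469] 0.029
round_stand 1 [0.5973 0.2453] 0.035
round_stand 2 [0.597  0.2464] 0.035
oblong_stand 1 [0.445  0.3999 1.0997] 0.01
oblong_stand 1 [0.4455 0.3989 1.0945] 0.022
oblong_stand 2 [0.445  0.3997 1.0977] 0.018
[0.203 0.676 0.747] 510.0626473573676
[0.212 0.901 0.533] 487.1903833877173
```

View pics/m1.png

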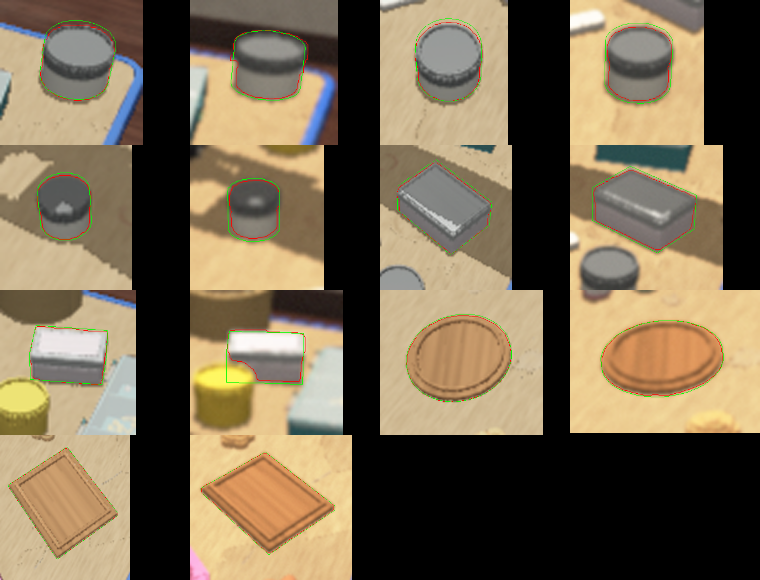

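Silhouette fits agree between the two cameras to a few mm, and the contours overlay well. Next is a small planning helper, then I move.

```bash
cat > to.py <<'E'
# usage: to.py x y z psi_deg : tool-frame shift/turn from present pose; psi = direction of closing line in world
import sys
from h import *
def rel(x,y,z,psi):
    s=ctrl.get_state(); M=R.from_quat(s['tcp_rot']).as_matrix(); p=np.radians(psi)
    ty=np.array([np.cos(p),np.sin(p),0]); tz=np.array([0,0,-1.]); tx=np.cross(ty,tz)
    T=np.c_[tx,ty,tz]; rv=R.from_matrix(M.T@T).as_rotvec(degrees=True); d=M.T@(np.array([x,y,z])-s['eef_pos'])*1000
    print('turn',rv.round(1),'shift',d.round(1),'rows>=',round(max(np.linalg.norm(d)/62.5,np.linalg.norm(rv)/10.7),1),'| t',round(s['time'],2),'pos',np.round(s['eef_pos'],4),'psi',round(np.degrees(np.arctan2(M[1,1],M[0,1])),1),'tilt',round(np.degrees(np.arccos(min(1,-M[2,2]))),2),'q',np.round(s['qpos'],2),'open',round(s['opening'],3),'F',np.round(s['contact_force'],1),'ff',s['finger_force'])
if __name__=='__main__': rel(*map(float,sys.argv[1:5]))
E
python3 to.py .386 -.224 .15 -35; python3 - <<'E'
from h import *
print(ctrl.nose_length)
p=shot('wrist'); s=ctrl.get_state(); M=R.from_quat(s['tcp_rot']).as_matrix()
E=np.array(p['extrinsics']); c=-E[:3,:3].T@E[:3,3]; print('cam in tool',M.T@(c-s['eef_pos']),'axes',(E[:3,:3]@M).round(2))
for z in (0,.022,.1,.2): print(z,w2pix(p,s['eef_pos']+M@[0,0,z]))
E
```

```text
turn [-0.  0. 35.] shift [-224.  -289.   103.3] rows>= 6.1 | t 1.3 pos [0.675  0.     0.2533] psi 0.0 tilt 0.0 q [-0.15  0.29  1.58  0.    1.28 -0.15] open 1.004 F [-0.6  0.4  0.3] ff 0.0
0.022
cam in tool [ 0.06852242  0.00093752 -0.12067501] axes [[-0.    1.   -0.  ]
 [-0.96 -0.   -0.28]
 [-0.28  0.    0.96]]
0 [320.70247097 326.12679016]
0.022 [321.02271772 300.26052672]
0.1 [321.68582003 246.70189003]
0.2 [322.09139664 213.94355078]
```

The manual's scale: shifts go in shares of 1000 mm and turns go in shares of 90 degrees. Converting my numbers, -289 mm / 1000 = -0.289, -224 mm / 1000 = -0.224, 35 degrees / 90 = 0.3889.

>>> {"op": "send_rows", "data": {
  "rows": "0 0 0.1111 -0.06 -0.077 0.028 1;0 0 0.2222 -0.12 -0.154 0.055 1;0 0 0.3333 -0.17 -0.22 0.08 1;0 0 0.3889 -0.224 -0.289 0.103 1;0 0 0.3889 -0.224 -0.289 0.103 1;0 0 0.3889 -0.224 -0.289 0.103 1;0 0 0.3889 -0.224 -0.289 0.103 1;0 0 0.3889 -0.224 -0.289 0.103 1"
}}

```text
time: 2.35
eef_pos: [0.3862, -0.2244, 0.1508]
tcp_rot: [0.887, 0.461, 0.0, 0.0]
contact_force: [1.1, 0.1, 0.4]
opening: 0.999
finger_force: 0.0
```

```bash
python3 - <<'E'
from fit import *
from to import rel
p=shot('wrist','w1.png')
v,f,i=fit('jar_large',[p],.386,-.224,grey); print(v.round(4),f); cv2.imwrite('pics/w1f.png',i[0][::2,::2])
rel(v[0],v[1],.03,-35)
E
```

```text
[ 0.3861 -0.2211] 0.06737507179781732
turn [ 0.1 -0.   0. ] shift [  2.   -2.5 121.1] rows>= 1.9 | t 2.4 pos [ 0.3868 -0.2241  0.1511] psi -35.0 tilt 0.09 q [-0.75 -0.12  2.21  0.    1.05 -0.14] open 1.001 F [ 0.5 -0.6 -0.5] ff 0.0
```

View pics/w1f.png

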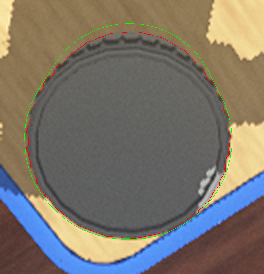

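Scaled: 120 mm / 1000 = 0.12, 110 mm / 1000 = 0.11.

>>> {"op": "send_rows", "data": {
  "rows": "0 0 0 0.002 -0.0015 0.05 1;0 0 0 0.002 -0.0015 0.09 1;0 0 0 0.002 -0.0015 0.11 1;0 0 0 0.002 -0.0015 0.12 1;0 0 0 0.002 -0.0015 0.12 1;0 0 0 0.002 -0.0015 0.12 -1;0 0 0 0.002 -0.0015 0.12 -1;0 0 0 0.002 -0.0015 0.12 -1",
  "grip_force": 40
}}

```text
time: 3.4
eef_pos: [0.387, -0.2221, 0.0318]
tcp_rot: [0.887, 0.462, 0.001, 0.001]
contact_force: [1.2, 1.9, 6.3]
opening: 0.774
finger_force: 45.0
```

>>> {"op": "send_rows", "data": {
  "rows": "0 0 0 0 0 0 -1;0 0 0 0 0 0 -1;0 0 0 0 0 0 -1"
}}

```text
time: 3.78
eef_pos: [0.387, -0.2221, 0.0318]
tcp_rot: [0.887, 0.462, 0.001, 0.001]
contact_force: [-0.8, 1.1, 6.7]
opening: 0.773
finger_force: 45.0
```

```bash
python3 - <<'E'
from h import *
p=shot('wrist','w2.png'); print(ctrl.get_state())
E
```

```text
{'time': 3.825, 'qpos': array([-7.49553206e-01,  1.04702638e-01,  2.25750919e+00,  8.44428384e-04,
        7.76846947e-01, -1.38980797e-01]), 'dq': array([-0.00026517, -0.00120694,  0.00025869,  0.00035936,  0.00069256,
       -0.00191975]), 'joint_efforts': array([-9.26231816e-01, -2.27906960e+01, -1.93762887e+01, -2.53285049e-01,
       -4.05436009e-01,  2.17458716e-02]), 'eef_pos': array([ 0.38695753, -0.22213886,  0.03184906]), 'tcp_rot': array([8.87081321e-01, 4.61611349e-01, 7.03148591e-04, 1.09478243e-03]), 'contact_force': array([-0.20769478,  2.51117738,  6.59192425]), 'wrist_torque': array([ 0.43283044,  0.03106542, -0.00727544]), 'finger_force': 45.028486006194726, 'opening': 0.7746861137960042}
```

View pics/w2.png

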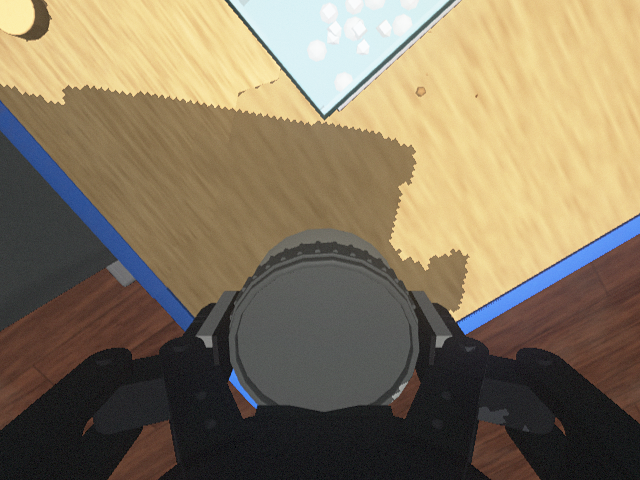

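Jar gripped symmetrically: rim centre is at about (323,337), between pads at x≈225 and 430. I'll lift it.

Scaled: -160 mm / 1000 = -0.16, -150 mm / 1000 = -0.15.

>>> {"op": "send_rows", "data": {
  "rows": "0 0 0 0 0 -0.01 -1;0 0 0 0 0 -0.04 -1;0 0 0 0 0 -0.08 -1;0 0 0 0 0 -0.12 -1;0 0 0 0 0 -0.15 -1;0 0 0 0 0 -0.16 -1;0 0 0 0 0 -0.16 -1"
}}

```text
time: 4.7
eef_pos: [0.3858, -0.2214, 0.1903]
tcp_rot: [0.887, 0.462, 0.0, 0.0]
contact_force: [-0.4, -0.1, -2.2]
opening: 0.774
finger_force: 45.2
```

```bash
python3 to.py .597 .2465 .19 0
```

```text
turn [  0.   0. -35.] shift [ 5.045e+02 -9.540e+01  2.000e-01] rows>= 8.2 | t 4.7 pos [ 0.3858 -0.2214  0.1903] psi -35.0 tilt 0.04 q [-0.75 -0.18  2.18 -0.    1.14 -0.14] open 0.774 F [-0.4 -0.1 -2.2] ff 45.172827009810135
```

Scaled: 400 mm / 1000 = 0.4, 345 mm / 1000 = 0.345, -29 degrees / 90 = -0.3222.

>>> {"op": "send_rows", "data": {
  "rows": "0 0 -0.0222 0.025 -0.005 0 -1;0 0 -0.0556 0.07 -0.013 0 -1;0 0 -0.1 0.125 -0.024 0 -1;0 0 -0.1444 0.18 -0.034 0 -1;0 0 -0.1889 0.235 -0.044 0 -1;0 0 -0.2333 0.29 -0.055 0 -1;0 0 -0.2778 0.345 -0.065 0 -1;0 0 -0.3222 0.4 -0.075 0 -1"
}}

```text
time: 5.7
eef_pos: [0.5532, 0.1509, 0.1875]
tcp_rot: [0.742, 0.67, -0.002, -0.001]
contact_force: [0.9, -0.8, -1.4]
opening: 0.772
finger_force: 45.1
```

```bash
python3 to.py .597 .2465 .12 0
```

```text
turn [-0.2  0.1 -5.9] shift [99.7 34.1 67.3] rows>= 2.0 | t 5.7 pos [0.5532 0.1509 0.1875] psi -5.9 tilt 0.24 q [ 0.09  0.13  1.89 -0.    1.13  0.19] open 0.772 F [ 0.9 -0.8 -1.4] ff 45.14067282783799
```

Scaled: 101 mm / 1000 = 0.101, 85 mm / 1000 = 0.085, -6 degrees / 90 = -0.0667.

>>> {"op": "send_rows", "data": {
  "rows": "0 0 -0.0333 0.045 0.015 0.02 -1;0 0 -0.0667 0.085 0.027 0.045 -1;0 0 -0.0667 0.101 0.032 0.065 -1;0 0 -0.0667 0.101 0.032 0.07 -1;0 0 -0.0667 0.101 0.032 0.07 -1;0 0 -0.0667 0.101 0.032 0.07 -1"
}}

```text
time: 6.45
eef_pos: [0.5966, 0.2455, 0.121]
tcp_rot: [0.707, 0.707, 0.0, 0.0]
contact_force: [0.2, 0.0, -0.4]
opening: 0.774
finger_force: 45.2
```

```bash
cat > look.py <<'E'
from fit import *
from to import rel
p=shot('wrist','w3.png'); A=shot('scene'); 
v,f,i=fit('round_stand',[p],.597,.2465,wood); print(v.round(4),f)
s=ctrl.get_state();e=np.array(s['eef_pos'])
w,g,j=fit('jar_large',[p],e[0],e[1],grey,z0=e[2]-.0318); print(w.round(4),g)
w2,g2,j2=fit('jar_large',[A],e[0],e[1],grey,z0=e[2]-.0318); print(w2.round(4),g2)
montage(i+j+j2+[p['color'][:,:,::-1]],'m2.png',380,290)
rel(.597,.2465,.12,0)
E
python3 look.py
```

```text
[0.585  0.2817] 0.3532968146085492
[0.5969 0.2399] 0.21820376988862678
[0.6001 0.2409] 0.46480657046361684
turn [ 0.1 -0.  -0.1] shift [0.8 0.2 1.6] rows>= 0.0 | t 6.55 pos [0.5968 0.2457 0.1216] psi -0.1 tilt 0.11 q [ 0.23  0.35  1.75 -0.    1.04  0.23] open 0.771 F [ 1.   0.3 -1.5] ff 45.17009270726703
```

View pics/w3.png

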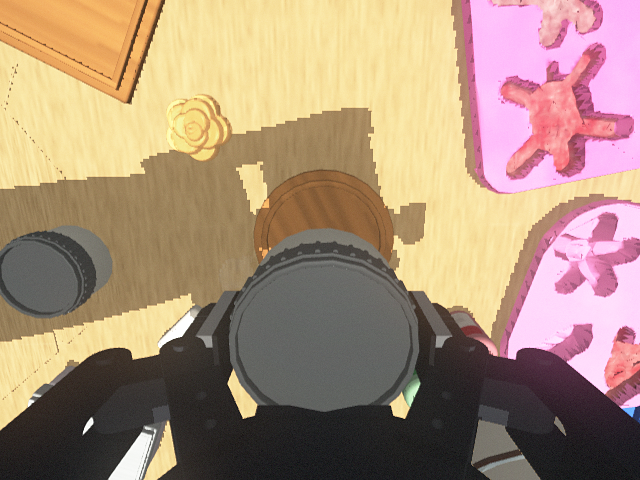

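```bash
python3 - <<'E'
from fit import *
p=shot('wrist'); A=shot('scene')
for u,v in ((194,246),(217,242)): print('bottle',pix2w(A,u,v,0).round(3))
s=ctrl.get_state();e=np.array(s['eef_pos'])
for c in ((.597,.2465),):
    q=hull(p,pts('round_stand',*c)); print('stand box',q.min(0).round(1),q[:,1].min(), 'row at left/right',q[q[:,0].argmin()].round(),q[q[:,0].argmax()].round())
q=np.array([w2pix(p,X) for X in pts('jar_large',e[0],e[1],0,e[2]-.0318)[60:]]); print('lid pred',q.min(0).round(1),q.max(0).round(1))
M=cv2.cvtColor(p['color'],cv2.COLOR_RGB2HSV)
w=wood(p['color'][150:260,230:420]); ys,xs=np.nonzero(w); print('stand seen',xs.min()+230,xs.max()+230,ys.min()+150)
im=p['color'][:,:,::-1].copy()
for P,col in ((pts('round_stand',.597,.2465)[60:],(0,255,0)),(pts('jar_large',e[0],e[1],0,e[2]-.0318)[60:],(0,0,255))):
    cv2.polylines(im,[np.array([w2pix(p,X) for X in P]).round().astype(np.int32)],True,col,1)
cv2.imwrite('pics/o3.png',cv2.resize(im[140:430,180:470],None,fx=2,fy=2))
E
```

```text
bottle [0.699 0.184 0.   ]
bottle [0.664 0.156 0.   ]
stand box [251.  166.4] 166.39047 row at left/right [251. 235.] [392. 239.]
lid pred [220.3 248.6] [420.1 425.2]
stand seen 230 419 150
```

View pics/o3.png

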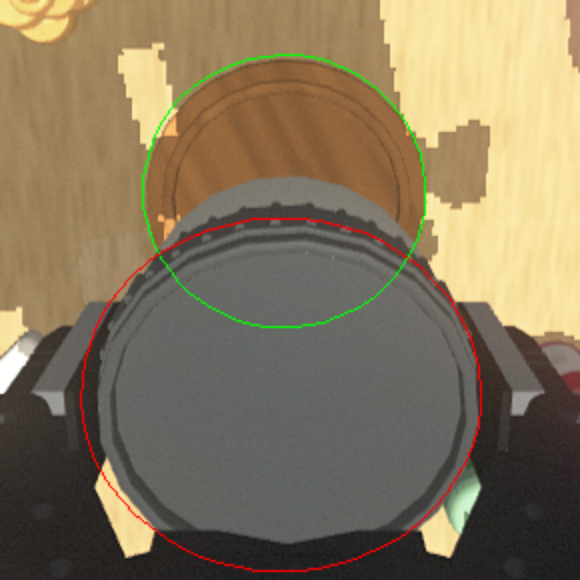

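The stand's visible arc and the held jar's lid line up with the prediction to within about 1 mm. I'll lower the jar in steps.

Scaled: 84 mm / 1000 = 0.084, 83 mm / 1000 = 0.083.

>>> {"op": "send_rows", "data": {
  "rows": "0 0 0 0 0 0.04 -1;0 0 0 0 0 0.065 -1;0 0 0 0 0 0.076 -1;0 0 0 0 0 0.08 -1;0 0 0 0 0 0.082 -1;0 0 0 0 0 0.083 -1;0 0 0 0 0 0.084 -1;0 0 0 0 0 0.084 -1"
}}

```text
time: 7.65
eef_pos: [0.597, 0.2465, 0.0379]
tcp_rot: [0.707, 0.707, 0.001, 0.0]
contact_force: [-1.9, -0.7, 5.8]
opening: 0.769
finger_force: 45.7
```

```bash
python3 to.py .597 .2465 .12 0
```

```text
turn [ 0.1 -0.   0. ] shift [  0.    0.1 -82.1] rows>= 1.3 | t 7.65 pos [0.597  0.2465 0.0379] psi 0.0 tilt 0.09 q [ 0.23  0.47  1.77 -0.    0.9   0.23] open 0.769 F [-1.9 -0.7  5.8] ff 45.6652881600894
```

>>> {"op": "send_rows", "data": {
  "rows": "0 0 0 0 0 0 0.82;0 0 0 0 0 0 0.9;0 0 0 0 0 0 1;0 0 0 0 0 0 1;0 0 0 0 0 -0.01 1;0 0 0 0 0 -0.04 1;0 0 0 0 0 -0.09 1;0 0 0 0 0 -0.13 1"
}}

```text
time: 8.65
eef_pos: [0.5968, 0.2464, 0.1692]
tcp_rot: [0.707, 0.707, 0.001, 0.001]
contact_force: [-0.0, 0.8, 0.2]
opening: 1.002
finger_force: 0.0
```

```bash
cat > chk.py <<'E'
import sys
from fit import *
def chk(n,x,y,z0,a=None,save=None,V=('scene','side')):
    ims=[]
    for c in V:
        p=shot(c); v,f,i=fit(n,[p],x,y,grey,a,z0); print(c,n,v.round(4),round(f,3)); ims+=i
    if save: montage(ims,save,380,290)
E
python3 - <<'E'
from chk import *
chk('jar_large',.597,.2465,.006)
from to import rel
rel(.4305,.1035,.15,67.9)
E
```

```text
scene jar_large [0.6001 0.2438] 0.089
side jar_large [0.6019 0.2408] 0.161
turn [  0.7   0.3 -67.9] shift [-143.8 -169.7   21.6] rows>= 6.3 | t 8.75 pos [0.5999 0.2473 0.1742] psi 0.0 tilt 0.74 q [0.23 0.3  1.72 0.   1.12 0.23] open 0.998 F [-0.  -0.2  0.3] ff 0.0
```

Scaled: -166 mm / 1000 = -0.166, -143 mm / 1000 = -0.143, -68 degrees / 90 = -0.7556.

>>> {"op": "send_rows", "data": {
  "rows": "0 0 -0.1 -0.02 -0.022 0 1;0 0 -0.2111 -0.04 -0.047 0 1;0 0 -0.3222 -0.06 -0.07 0.004 1;0 0 -0.4333 -0.08 -0.094 0.008 1;0 0 -0.5444 -0.105 -0.12 0.012 1;0 0 -0.6556 -0.125 -0.145 0.016 1;0 0 -0.7556 -0.143 -0.166 0.016 1;0 0 -0.7556 -0.143 -0.166 0.016 1"
}}

```text
time: 9.75
eef_pos: [0.429, 0.1028, 0.1497]
tcp_rot: [0.192, 0.981, -0.0, -0.0]
contact_force: [0.8, 0.7, 0.5]
opening: 0.999
finger_force: 0.0
```

```bash
sleep 0; python3 - <<'E'
from chk import *
from to import rel
rel(.4305,.1035,.03,67.9)
p=shot('wrist','w4.png'); v,f,i=fit('tin_large',[p],.4305,.1035,grey,[1.0,1.185,1.4]); print(v.round(4),np.degrees(v[2]),f)
p=shot('wrist','w4.png'); v,f,j=fit('tin_large',[p],.4305,.1035,grey,[1.0,1.185,1.4]); print(v.round(4),np.degrees(v[2]),f)
cv2.imwrite('pics/w4f.png',j[0][::2,::2])
rel(v[0],v[1],.03,np.degrees(v[2]))
E
```

```text
turn [-0.  -0.  -0.1] shift [ -1.2   1.3 119.7] rows>= 1.9 | t 9.75 pos [0.429  0.1028 0.1497] psi 67.8 tilt 0.05 q [ 0.   -0.13  2.22  0.    1.05 -1.18] open 0.999 F [0.8 0.7 0.5] ff 0.0
[0.4315 0.1032 1.2021] 68.87282714624948 0.055572373137895315
[0.4315 0.1036 1.215 ] 69.6145719778566 0.055616458767933974
turn [ 0.   0.1 -1.8] shift [ -0.5   0.3 120.6] rows>= 1.9 | t 9.85 pos [0.4308 0.1035 0.1506] psi 67.8 tilt 0.07 q [ 0.01 -0.13  2.22  0.    1.05 -1.18] open 1.002 F [-0.1 -0.7  1.1] ff 0.0
```

View pics/w4f.png

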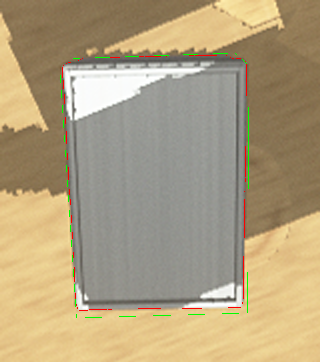

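Scaled: 119 mm / 1000 = 0.119, 110 mm / 1000 = 0.11, -1 degrees / 90 = -0.0111.

>>> {"op": "send_rows", "data": {
  "rows": "0 0 -0.0111 0 0 0.05 1;0 0 -0.0111 0 0 0.09 1;0 0 -0.0111 0 0 0.11 1;0 0 -0.0111 0 0 0.119 1;0 0 -0.0111 0 0 0.119 1;0 0 -0.0111 0 0 0.119 -1;0 0 -0.0111 0 0 0.119 -1;0 0 -0.0111 0 0 0.119 -1"
}}

```text
time: 10.85
eef_pos: [0.4316, 0.1034, 0.0327]
tcp_rot: [0.182, 0.983, 0.0, 0.002]
contact_force: [-0.2, 1.2, 5.1]
opening: 0.695
finger_force: 44.2
```

>>> {"op": "send_rows", "data": {
  "rows": "0 0 0 0 0 0 -1;0 0 0 0 0 0 -1;0 0 0 0 0 0 -1;0 0 0 0 0 0 -1"
}}

```text
time: 11.35
eef_pos: [0.4316, 0.1034, 0.0328]
tcp_rot: [0.182, 0.983, 0.0, 0.001]
contact_force: [-0.4, 0.7, 6.2]
opening: 0.691
finger_force: 44.3
```

Scaled: -140 mm / 1000 = -0.14, -115 mm / 1000 = -0.115.

>>> {"op": "send_rows", "data": {
  "rows": "0 0 0 0 0 -0.01 -1;0 0 0 0 0 -0.04 -1;0 0 0 0 0 -0.08 -1;0 0 0 0 0 -0.115 -1;0 0 0 0 0 -0.14 -1;0 0 0 0 0 -0.14 -1;0 0 0 0 0 -0.14 -1"
}}

```text
time: 12.22
eef_pos: [0.4292, 0.1032, 0.1699]
tcp_rot: [0.182, 0.983, -0.0, -0.001]
contact_force: [-0.1, 0.4, -2.1]
opening: 0.694
finger_force: 44.0
```

```bash
python3 to.py .445 .3995 .13 62.9; python3 -c "
from h import *
p=shot('wrist','w5.png')"
```

```text
turn [-0.1 -0.1  6.1] shift [ 91.3 282.3  39.9] rows>= 4.8 | t 12.22 pos [0.4292 0.1032 0.1699] psi 69.0 tilt 0.14 q [ 0.01 -0.16  2.2  -0.    1.1  -1.2 ] open 0.694 F [-0.1  0.4 -2.1] ff 43.96257519721985
```

View pics/w5.png

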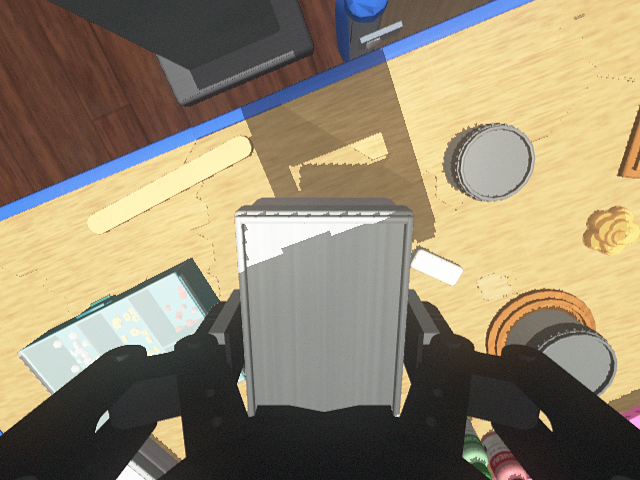

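The tin is held square in the gripper, with its lid edge at y≈212 and sides at x≈240 and 410. The large jar sits concentric on the round stand at about (545,340). On to the oblong stand.

Scaled: 282 mm / 1000 = 0.282, 240 mm / 1000 = 0.24, 6 degrees / 90 = 0.0667.

>>> {"op": "send_rows", "data": {
  "rows": "0 0 0.0111 0.01 0.03 0 -1;0 0 0.0222 0.025 0.08 0 -1;0 0 0.0333 0.043 0.135 0 -1;0 0 0.0444 0.06 0.19 0 -1;0 0 0.0556 0.077 0.24 0 -1;0 0 0.0667 0.089 0.275 0.005 -1;0 0 0.0667 0.091 0.282 0.02 -1;0 0 0.0667 0.091 0.282 0.035 -1"
}}

```text
time: 13.28
eef_pos: [0.4454, 0.3985, 0.1336]
tcp_rot: [0.233, 0.972, -0.002, -0.001]
contact_force: [0.2, 0.0, -2.6]
opening: 0.694
finger_force: 44.1
```

Scaled: 5 mm / 1000 = 0.005.

>>> {"op": "send_rows", "data": {
  "rows": "0 0 0 0 0 0.005 -1;0 0 0 0 0 0.005 -1"
}}

```text
time: 13.52
eef_pos: [0.4462, 0.3979, 0.1303]
tcp_rot: [0.234, 0.972, -0.001, -0.001]
contact_force: [-0.6, -0.8, -2.4]
opening: 0.692
finger_force: 44.1
```

```bash
python3 - <<'E'
from fit import *
from to import rel
rel(.445,.3995,.13,62.9)
p=shot('wrist'); s=ctrl.get_state();e=np.array(s['eef_pos']); M=R.from_quat(s['tcp_rot']).as_matrix(); ps=np.arctan2(M[1,1],M[0,1])
im=p['color'][:,:,::-1].copy()
def ln(P,col): cv2.polylines(im,[np.array([w2pix(p,X) for X in P]).round().astype(np.int32)],True,col,1)
ln(pts('oblong_stand',.445,.3995,1.0977)[4:],(0,255,0)); ln(pts('tin_large',e[0],e[1],ps,e[2]-.0328)[4:],(0,0,255))
cv2.imwrite('pics/o5.png',cv2.resize(im[80:480,140:500],None,fx=1.5,fy=1.5))
E
```

```text
turn [-0.1 -0.1  0. ] shift [1.8 0.9 0.3] rows>= 0.0 | t 13.53 pos [0.4462 0.3979 0.1303] psi 62.9 tilt 0.12 q [ 0.56  0.25  1.86 -0.    1.03 -0.54] open 0.692 F [-0.6 -0.8 -2.4] ff 44.053215980529785
```

View pics/o5.png

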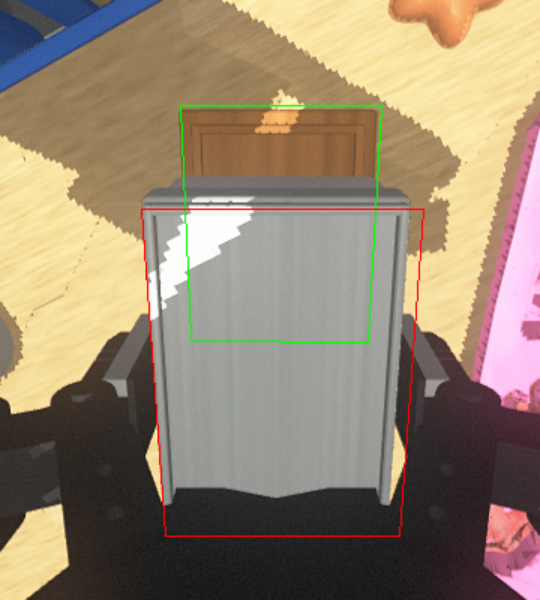

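```bash
python3 - <<'E'
from fit import *
p=shot('wrist'); s=ctrl.get_state();e=np.array(s['eef_pos']); M=R.from_quat(s['tcp_rot']).as_matrix(); ps=np.arctan2(M[1,1],M[0,1])
P=pts('tin_large',e[0],e[1],ps,e[2]-.0328); q=np.array([w2pix(p,X) for X in P]); print(((q-[140,80])*1.5).round())
q=np.array([w2pix(p,X+M@[.003,0,0]) for X in P]); print('+3mm',((q-[140,80])*1.5).round())
im=[]
for c in ('scene','side'):
    k=shot(c); a=k['color'][:,:,::-1].copy()
    for X,col in ((P[:4],(0,0,255)),(P[4:],(0,0,255)),(pts('oblong_stand',.445,.3995,1.0977)[4:],(0,255,0))):
        cv2.polylines(a,[((np.array([w2pix(k,x) for x in X])+.5)*16-8).round().astype(np.int32)],True,col,1,shift=4)
    u=w2pix(k,e).astype(int); im.append(cv2.resize(a[u[1]-50:u[1]+90,u[0]-70:u[0]+70],None,fx=3.9,fy=4,interpolation=cv2.INTER_CUBIC)[:,:395])
cv2.imwrite('pics/o6.png',np.hstack(im))
E
```

```text
[[188. 436.]
 [371. 436.]
 [386. 176.]
 [175. 176.]
 [164. 534.]
 [398. 534.]
 [423. 207.]
 [141. 208.]]
+3mm [[188. 428.]
 [372. 428.]
 [386. 166.]
 [174. 166.]
 [164. 525.]
 [398. 524.]
 [424. 193.]
 [140. 194.]]
```

View pics/o6.png

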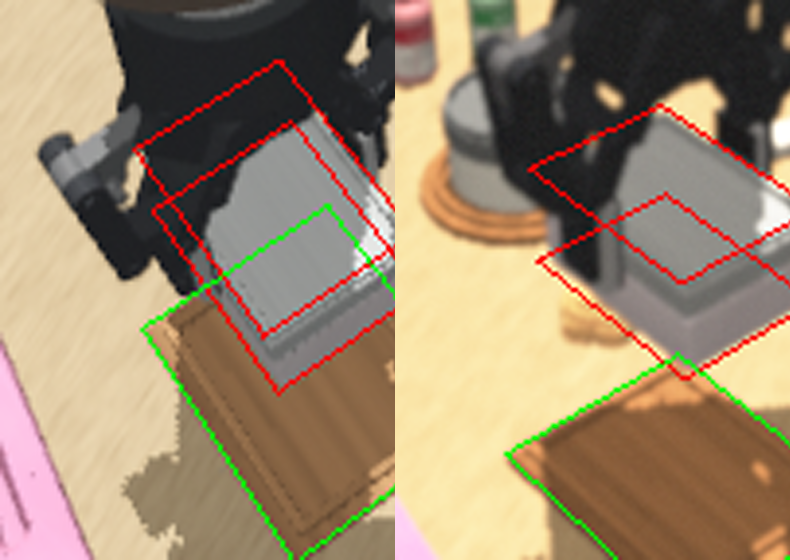

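The side view confirms that the large jar is seated on the round stand. The tin's bottom edges match the prediction to about 1 mm in the wrist view, so I'm lowering it.

Scaled: 94 mm / 1000 = 0.094, 93 mm / 1000 = 0.093.

>>> {"op": "send_rows", "data": {
  "rows": "0 0 0 0.001 0 0.045 -1;0 0 0 0.001 0 0.075 -1;0 0 0 0.001 0 0.086 -1;0 0 0 0.001 0 0.09 -1;0 0 0 0.001 0 0.092 -1;0 0 0 0.001 0 0.093 -1;0 0 0 0.001 0 0.094 -1;0 0 0 0.001 0 0.094 -1"
}}

```text
time: 14.72
eef_pos: [0.4462, 0.4001, 0.0388]
tcp_rot: [0.233, 0.972, 0.001, 0.001]
contact_force: [-1.4, -1.9, 5.4]
opening: 0.698
finger_force: 44.8
```

```bash
python3 to.py .445 .3995 .037 62.9
```

```text
turn [0.1 0.  0.1] shift [ 0.8 -1.1  1.8] rows>= 0.0 | t 14.72 pos [0.4462 0.4001 0.0388] psi 63.0 tilt 0.09 q [ 0.56  0.38  1.89 -0.    0.87 -0.54] open 0.698 F [-1.4 -1.9  5.4] ff 44.80944335460663
```

Scaled: -110 mm / 1000 = -0.11, -90 mm / 1000 = -0.09.

>>> {"op": "send_rows", "data": {
  "rows": "0 0 0 0 0 0 0.75;0 0 0 0 0 0 0.85;0 0 0 0 0 0 1;0 0 0 0 0 0 1;0 0 0 0 0 -0.01 1;0 0 0 0 0 -0.04 1;0 0 0 0 0 -0.09 1;0 0 0 0 0 -0.11 1"
}}

```text
time: 15.72
eef_pos: [0.4471, 0.4007, 0.1517]
tcp_rot: [0.233, 0.972, 0.002, 0.002]
contact_force: [0.4, 0.0, -0.3]
opening: 0.999
finger_force: 0.0
```

>>> {"op": "send_rows", "data": {
  "rows": "0 0 0 0 0 0 1;0 0 0 0 0 0 1;0 0 0 0 0 0 1"
}}

```text
time: 16.1
eef_pos: [0.4444, 0.3989, 0.1449]
tcp_rot: [0.233, 0.972, -0.002, -0.001]
contact_force: [-0.5, 0.3, 0.1]
opening: 0.994
finger_force: 0.0
```

```bash
python3 - <<'E'
from chk import *
from to import rel
p=shot('wrist'); v,f,j=fit('tin_large',[p],.445,.3995,grey,[.9,1.1,1.3],.006); print(v.round(4),np.degrees(v[2]),f)
cv2.imwrite('pics/w7f.png',j[0][::2,::2])
rel(.425,.229,.15,0)
E
```

```text
[0.4455 0.3991 1.1002] 63.037810263156956 0.06074634559088121
turn [-0.2  0.  63. ] shift [ -59.8 -160.4   -4.4] rows>= 5.9 | t 16.15 pos [0.4446 0.399  0.1452] psi 63.0 tilt 0.21 q [ 0.56  0.23  1.85 -0.    1.06 -0.54] open 0.997 F [-0.8  0.4  0.2] ff 0.0
```

Scaled: -161 mm / 1000 = -0.161, -150 mm / 1000 = -0.15, 33 degrees / 90 = 0.3667.

>>> {"op": "send_rows", "data": {
  "rows": "0 0 0.0778 -0.012 -0.032 0 1;0 0 0.1556 -0.027 -0.075 0 1;0 0 0.2333 -0.043 -0.118 0 1;0 0 0.3111 -0.055 -0.15 0 1;0 0 0.3667 -0.059 -0.161 0 1;0 0 0.3667 -0.059 -0.161 0 1;0 0 0.3667 -0.059 -0.161 0 1;0 0 0.3667 -0.059 -0.161 0 1"
}}

```text
time: 17.15
eef_pos: [0.425, 0.23, 0.1472]
tcp_rot: [0.499, 0.866, -0.0, -0.0]
contact_force: [-0.3, 0.4, 0.1]
opening: 0.996
finger_force: 0.0
```

```bash
python3 - <<'E'
from chk import *
from to import rel
p=shot('wrist'); v,f,j=fit('jar_medium',[p],.425,.229,grey); print(v.round(4),f)
cv2.imwrite('pics/w8f.png',j[0][::2,::2])
rel(v[0],v[1],.03,30)
p=shot('wrist'); rel(v[0],v[1],.03,30)
E
```

```text
[0.4236 0.2317] 0.08570124386625588
turn [-0.  -0.   0.1] shift [  2.1  -0.3 117.2] rows>= 1.9 | t 17.2 pos [0.425  0.23   0.1472] psi 30.1 tilt 0.01 q [ 0.29 -0.02  2.13  0.    1.04 -0.24] open 1.0 F [ 0.7 -0.7 -0.9] ff 0.0
turn [-0.  -0.   0.1] shift [  2.2  -0.2 117.2] rows>= 1.9 | t 17.25 pos [0.425  0.2299 0.1472] psi 30.1 tilt 0.01 q [ 0.29 -0.02  2.13  0.    1.04 -0.24] open 1.001 F [0.8 0.1 0. ] ff 0.0
```

Scaled: 117 mm / 1000 = 0.117, 110 mm / 1000 = 0.11.

>>> {"op": "send_rows", "data": {
  "rows": "0 0 0 0.002 0 0.05 1;0 0 0 0.002 0 0.09 1;0 0 0 0.002 0 0.11 1;0 0 0 0.002 0 0.117 1;0 0 0 0.002 0 0.117 1;0 0 0 0.002 0 0.117 -1;0 0 0 0.002 0 0.117 -1;0 0 0 0.002 0 0.117 -1"
}}

```text
time: 18.25
eef_pos: [0.425, 0.2315, 0.0317]
tcp_rot: [0.5, 0.866, 0.001, 0.001]
contact_force: [-2.0, -0.8, 5.1]
opening: 0.59
finger_force: 41.6
```

>>> {"op": "send_rows", "data": {
  "rows": "0 0 0 0 0 0 -1;0 0 0 0 0 0 -1;0 0 0 0 0 0 -1;0 0 0 0 0 0 -1;0 0 0 0 0 0 -1"
}}

```text
time: 18.88
eef_pos: [0.425, 0.2315, 0.0317]
tcp_rot: [0.5, 0.866, 0.001, 0.001]
contact_force: [-1.2, 0.2, 6.8]
opening: 0.591
finger_force: 41.8
```

Scaled: -140 mm / 1000 = -0.14, -115 mm / 1000 = -0.115.

>>> {"op": "send_rows", "data": {
  "rows": "0 0 0 0 0 -0.01 -1;0 0 0 0 0 -0.04 -1;0 0 0 0 0 -0.08 -1;0 0 0 0 0 -0.115 -1;0 0 0 0 0 -0.14 -1;0 0 0 0 0 -0.14 -1;0 0 0 0 0 -0.14 -1"
}}

```text
time: 19.75
eef_pos: [0.4231, 0.2308, 0.1691]
tcp_rot: [0.5, 0.866, -0.001, -0.001]
contact_force: [-0.7, -0.4, -1.0]
opening: 0.594
finger_force: 41.8
```

```bash
cat > ov.py <<'E'
import sys
from fit import *
from to import rel
# ov.py out object zgrasp target x y z psi seat sx sy sa
o,n,zg,x,y,z,psi,seat,sx,sy,sa,sz=sys.argv[1:]
rel(*map(float,(x,y,z,psi)))
p=shot('wrist'); s=ctrl.get_state();e=np.array(s['eef_pos']); M=R.from_quat(s['tcp_rot']).as_matrix(); ps=np.arctan2(M[1,1],M[0,1])
rel(*map(float,(x,y,z,psi)))
im=p['color'][:,:,::-1].copy()
def ln(P,col): cv2.polylines(im,[(np.array([w2pix(p,X) for X in P])*16).round().astype(np.int32)],True,col,1,shift=4)
P=pts(seat,float(sx),float(sy),float(sa),float(sz)); k=len(P)//2; ln(P[k:],(0,255,0))
P=pts(n,e[0],e[1],ps,e[2]-float(zg)); k=len(P)//2; ln(P[k:],(0,0,255)); ln(P[:k],(255,0,0))
cv2.imwrite('pics/'+o,cv2.resize(im[80:480,140:500],None,fx=1.5,fy=1.5))
E
python3 ov.py o8.png jar_medium .031 .597 .2465 .17 30 round_stand .597 .2465 0 0
```

```text
turn [-0.1 -0.  -0. ] shift [-73.4 158.4  -1.2] rows>= 2.8 | t 19.75 pos [0.4231 0.2308 0.1691] psi 30.0 tilt 0.11 q [ 0.29 -0.06  2.11 -0.    1.09 -0.23] open 0.594 F [-0.7 -0.4 -1. ] ff 41.81990641867742
turn [-0.2 -0.  -0. ] shift [-73.4 158.7  -1.9] rows>= 2.8 | t 19.8 pos [0.4229 0.2308 0.1686] psi 30.0 tilt 0.17 q [ 0.29 -0.05  2.11 -0.    1.09 -0.23] open 0.593 F [-0.5  0.1 -0.8] ff 41.81960726506077
```

View pics/o8.png

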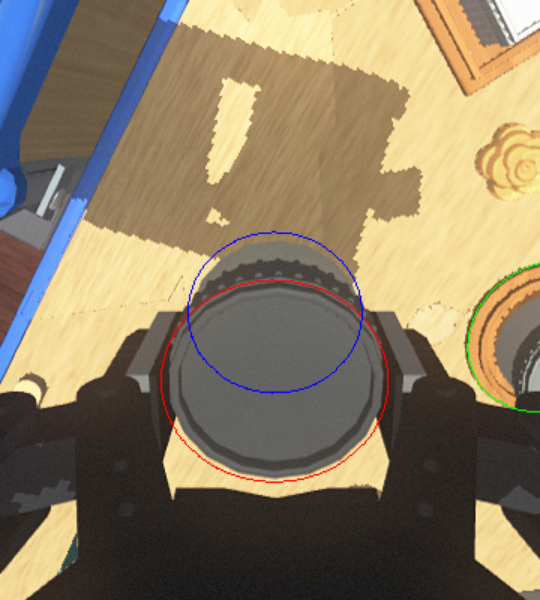

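```bash
python3 - <<'E'
from chk import *
chk('jar_large',.597,.2465,.006)
chk('tin_large',.445,.3995,.006,[1.1])
E
```

```text
scene jar_large [0.5999 0.2436] 0.074
side jar_large [0.6017 0.2399] 0.157
scene tin_large [0.4452 0.4003 1.0633] 0.063
side tin_large [0.4457 0.3984 1.0389] 0.075
```

Scaled: 157 mm / 1000 = 0.157, 156 mm / 1000 = 0.156.

>>> {"op": "send_rows", "data": {
  "rows": "0 0 0 -0.008 0.018 0 -1;0 0 0 -0.025 0.055 0 -1;0 0 0 -0.048 0.105 0 -1;0 0 0 -0.065 0.14 0 -1;0 0 0 -0.073 0.156 0 -1;0 0 0 -0.073 0.157 0 -1;0 0 0 -0.073 0.157 0 -1;0 0 0 -0.073 0.157 0 -1"
}}

```text
time: 21.0
eef_pos: [0.5954, 0.2465, 0.1701]
tcp_rot: [0.5, 0.866, -0.0, -0.0]
contact_force: [-0.5, 0.5, -0.7]
opening: 0.593
finger_force: 41.9
```

```bash
python3 ov.py o9.png jar_medium .0317 .598 .2455 .17 30 jar_large .598 .2455 0 .006
```

```text
turn [-0. -0.  0.] shift [-2.2  1.7  0.1] rows>= 0.0 | t 21.0 pos [0.5954 0.2465 0.1701] psi 30.0 tilt 0.05 q [ 0.24  0.3   1.72  0.    1.12 -0.29] open 0.593 F [-0.5  0.5 -0.7] ff 41.89836993464269
turn [-0. -0.  0.] shift [-2.1  1.6  0.3] rows>= 0.0 | t 21.05 pos [0.5956 0.2466 0.1703] psi 30.0 tilt 0.03 q [ 0.24  0.3   1.72  0.    1.12 -0.29] open 0.592 F [ 0.2 -0.7 -1. ] ff 41.89801499596797
```

View pics/o9.png

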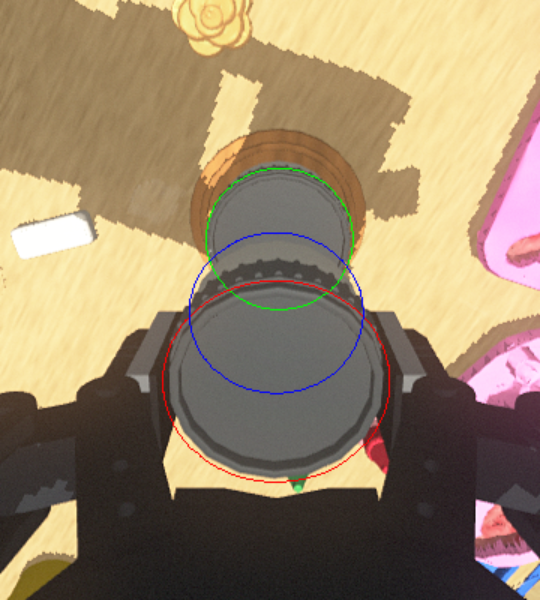

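The overlay of the large jar's lid at (0.598, 0.2455) matches the picture (left edge 207, right 353, top 167). Lowering the medium jar.

Scaled: 94 mm / 1000 = 0.094, 93 mm / 1000 = 0.093.

>>> {"op": "send_rows", "data": {
  "rows": "0 0 0 -0.002 0.0015 0.025 -1;0 0 0 -0.002 0.0015 0.06 -1;0 0 0 -0.002 0.0015 0.08 -1;0 0 0 -0.002 0.0015 0.087 -1;0 0 0 -0.002 0.0015 0.09 -1;0 0 0 -0.002 0.0015 0.092 -1;0 0 0 -0.002 0.0015 0.093 -1;0 0 0 -0.002 0.0015 0.094 -1"
}}

```text
time: 22.05
eef_pos: [0.5993, 0.2456, 0.0778]
tcp_rot: [0.5, 0.866, 0.0, 0.0]
contact_force: [-1.7, -1.0, 5.6]
opening: 0.593
finger_force: 42.3
```

```bash
python3 to.py .598 .2455 .0777 30
```

```text
turn [0.1 0.  0. ] shift [ 0.6 -1.2  0.1] rows>= 0.0 | t 22.05 pos [0.5993 0.2456 0.0778] psi 30.0 tilt 0.07 q [ 0.23  0.42  1.76 -0.    0.97 -0.29] open 0.593 F [-1.7 -1.   5.6] ff 42.288474856177345
```

Seated: z is 0.0778 against 0.0777 expected. Releasing.

Scaled: -120 mm / 1000 = -0.12, -90 mm / 1000 = -0.09.

>>> {"op": "send_rows", "data": {
  "rows": "0 0 0 0 0 0 0.4;0 0 0 0 0 0 0.6;0 0 0 0 0 0 0.8;0 0 0 0 0 0 0.8;0 0 0 0 0 -0.01 0.8;0 0 0 0 0 -0.04 0.8;0 0 0 0 0 -0.09 0.8;0 0 0 0 0 -0.12 0.8"
}}

```text
time: 23.05
eef_pos: [0.5999, 0.2457, 0.2003]
tcp_rot: [0.5, 0.866, 0.002, 0.002]
contact_force: [0.0, 0.9, 0.3]
opening: 0.895
finger_force: 0.0
```

```bash
python3 - <<'E'
from chk import *
from to import rel
yel=lambda c: keep((lambda h:(h[...,0]>22)&(h[...,0]<34)&(h[...,1]>150))(cv2.cvtColor(c,cv2.COLOR_RGB2HSV)))
A=shot('scene'); v,f,i=fit('jar_medium',[A],.59,-.045,yel); print('yellow',v.round(3),f)
print('olive base front',pix2w(A,304,138,0).round(3),pix2w(A,286,130,0).round(3),'teal corners',pix2w(A,338,158,.04).round(3),pix2w(A,322,195,.04).round(3))
v,f,i=fit('tin_small',[A],.5935,-.152,grey,[1.8,1.9,2.0]); print(v.round(4),np.degrees(v[2]),f)
chk('jar_medium',.598,.2455,.046)
rel(.5935,-.152,.197,-71)
E
```

```text
yellow [ 0.599 -0.059] 0.6720500373412994
olive base front [ 0.658 -0.219  0.   ] [ 0.712 -0.229  0.   ] teal corners [ 0.535 -0.138  0.04 ] [ 0.517 -0.016  0.04 ]
[ 0.5935 -0.1515  1.8971] 108.69601390624614 0.040189695362109146
scene jar_medium [0.5799 0.2695] 0.346
side jar_medium [0.5755 0.2845] 0.468
turn [  0.3  -0.2 101. ] shift [-341.2 -204.6    2. ] rows>= 9.4 | t 23.2 pos [0.6001 0.2458 0.1996] psi 30.0 tilt 0.34 q [ 0.23  0.27  1.7  -0.    1.17 -0.29] open 0.895 F [0.5 0.4 0.2] ff 0.0
```

Scaled: -300 mm / 1000 = -0.3, -200 mm / 1000 = -0.2, -62 degrees / 90 = -0.6889.

>>> {"op": "send_rows", "data": {
  "rows": "0 0 -0.0667 -0.025 -0.038 0 0.6;0 0 -0.1556 -0.06 -0.091 0 0.6;0 0 -0.2444 -0.095 -0.145 0 0.6;0 0 -0.3333 -0.12 -0.183 0 0.6;0 0 -0.4222 -0.16 -0.187 0 0.6;0 0 -0.5111 -0.21 -0.191 0 0.6;0 0 -0.6 -0.26 -0.196 0 0.6;0 0 -0.6889 -0.3 -0.2 0 0.6"
}}

```text
time: 24.2
eef_pos: [0.575, -0.1159, 0.1942]
tcp_rot: [-0.019, 1.0, 0.001, -0.002]
contact_force: [-0.1, 0.0, -0.1]
opening: 0.802
finger_force: 0.0
```

>>> {"op": "send_rows", "data": {
  "rows": "0 0 0 0 0 0 0.6;0 0 0 0 0 0 0.6"
}}

```text
time: 24.45
eef_pos: [0.5744, -0.1137, 0.1945]
tcp_rot: [-0.017, 1.0, 0.001, -0.002]
contact_force: [-0.3, 0.4, 0.3]
opening: 0.798
finger_force: 0.0
```

```bash
python3 to.py .5935 -.152 .15 108.7
```

```text
turn [  0.1  -0.2 -16.8] shift [-17.9 -39.   44.4] rows>= 1.6 | t 24.45 pos [ 0.5744 -0.1137  0.1945] psi 91.9 tilt 0.21 q [-0.37  0.15  1.85  0.    1.15 -1.97] open 0.798 F [-0.3  0.4  0.3] ff 0.0
```

Scaled: 44 mm / 1000 = 0.044, -39 mm / 1000 = -0.039, -17 degrees / 90 = -0.1889.

>>> {"op": "send_rows", "data": {
  "rows": "0 0 -0.0889 -0.009 -0.02 0.015 0.6;0 0 -0.1778 -0.018 -0.039 0.035 0.6;0 0 -0.1889 -0.018 -0.039 0.044 0.6;0 0 -0.1889 -0.018 -0.039 0.044 0.6;0 0 -0.1889 -0.018 -0.039 0.044 0.6;0 0 -0.1889 -0.018 -0.039 0.044 0.6"
}}

```text
time: 25.2
eef_pos: [0.5952, -0.1523, 0.1534]
tcp_rot: [-0.165, 0.986, -0.0, 0.001]
contact_force: [-1.2, -0.3, -0.6]
opening: 0.798
finger_force: 0.0
```

```bash
python3 - <<'E'
from chk import *
from to import rel
for k in range(2):
    p=shot('wrist'); v,f,j=fit('tin_small',[p],.5935,-.152,grey,[1.8,1.9,2.0]); print(v.round(4),np.degrees(v[2]),f)
    rel(v[0],v[1],.03,np.degrees(v[2]))
E
```

```text
[ 0.5939 -0.1511  1.8813] 107.78877159656825 0.038070573000971164
turn [-0.1  0.1  1.2] shift [  0.9   1.8 123.3] rows>= 2.0 | t 25.25 pos [ 0.5952 -0.1524  0.1533] psi 109.0 tilt 0.09 q [-0.42  0.25  1.81  0.    1.08 -2.32] open 0.799 F [0.9 0.5 0.2] ff 0.0
[ 0.5937 -0.1511  1.8853] 108.01771922957856 0.03975080756806648
turn [-0.   0.1  1. ] shift [  1.    1.8 123.1] rows>= 2.0 | t 25.3 pos [ 0.5951 -0.1525  0.1531] psi 109.0 tilt 0.07 q [-0.42  0.25  1.81  0.    1.08 -2.32] open 0.804 F [ 0.8 -0.3  0.1] ff 0.0
```

Scaled: 125 mm / 1000 = 0.125, 112 mm / 1000 = 0.112, 1 degrees / 90 = 0.0111.

>>> {"op": "send_rows", "data": {
  "rows": "0 0 0.0111 0.001 0.002 0.05 0.6;0 0 0.0111 0.001 0.002 0.09 0.6;0 0 0.0111 0.001 0.002 0.112 0.6;0 0 0.0111 0.001 0.002 0.125 0.6;0 0 0.0111 0.001 0.002 0.125 0.6;0 0 0.0111 0.001 0.002 0.125 -1;0 0 0.0111 0.001 0.002 0.125 -1;0 0 0.0111 0.001 0.002 0.125 -1"
}}

```text
time: 26.3
eef_pos: [0.5947, -0.1517, 0.0293]
tcp_rot: [-0.156, 0.988, -0.001, 0.002]
contact_force: [0.6, -0.1, 5.6]
opening: 0.518
finger_force: 42.5
```

>>> {"op": "send_rows", "data": {
  "rows": "0 0 0 0 0 0 -1;0 0 0 0 0 0 -1;0 0 0 0 0 0 -1;0 0 0 0 0 0 -1"
}}

```text
time: 26.8
eef_pos: [0.5947, -0.1517, 0.0293]
tcp_rot: [-0.156, 0.988, -0.001, 0.001]
contact_force: [-0.0, 0.1, 5.7]
opening: 0.519
finger_force: 42.6
```

Scaled: -170 mm / 1000 = -0.17, -155 mm / 1000 = -0.155.

>>> {"op": "send_rows", "data": {
  "rows": "0 0 0 0 0 -0.01 -1;0 0 0 0 0 -0.04 -1;0 0 0 0 0 -0.08 -1;0 0 0 0 0 -0.12 -1;0 0 0 0 0 -0.155 -1;0 0 0 0 0 -0.17 -1;0 0 0 0 0 -0.17 -1"
}}

```text
time: 27.68
eef_pos: [0.5935, -0.1512, 0.198]
tcp_rot: [-0.156, 0.988, -0.0, 0.001]
contact_force: [-0.7, -0.1, -1.3]
opening: 0.52
finger_force: 41.9
```

```bash
python3 to.py .4455 .3993 .19 63; python3 to.py .5 .08 .19 85
```

```text
turn [-0.   0.1 45. ] shift [-29.4 569.3   7.5] rows>= 9.1 | t 27.68 pos [ 0.5935 -0.1512  0.198 ] psi 108.0 tilt 0.08 q [-0.41  0.2   1.79 -0.    1.16 -2.3 ] open 0.52 F [-0.7 -0.1 -1.3] ff 41.91300630569458
turn [-0.   0.1 23. ] shift [ 17.4 248.8   7.7] rows>= 4.0 | t 27.68 pos [ 0.5935 -0.1512  0.198 ] psi 108.0 tilt 0.08 q [-0.41  0.2   1.79 -0.    1.16 -2.3 ] open 0.52 F [-0.7 -0.1 -1.3] ff 41.91300630569458
```

Scaled: 377 mm / 1000 = 0.377, 324 mm / 1000 = 0.324, 31 degrees / 90 = 0.3444.

>>> {"op": "send_rows", "data": {
  "rows": "0 0 0.0222 0 0.02 0 -1;0 0 0.0556 -0.002 0.06 0 -1;0 0 0.1 -0.004 0.112 0 -1;0 0 0.1444 -0.007 0.165 0 -1;0 0 0.2 -0.01 0.218 0 -1;0 0 0.2444 -0.013 0.271 0 -1;0 0 0.3 -0.016 0.324 0 -1;0 0 0.3444 -0.019 0.377 0 -1"
}}

```text
time: 28.68
eef_pos: [0.4929, 0.2145, 0.1947]
tcp_rot: [0.114, 0.993, -0.001, -0.002]
contact_force: [0.4, -0.3, -1.5]
opening: 0.518
finger_force: 41.9
```

Scaled: 115 mm / 1000 = 0.115, 95 mm / 1000 = 0.095, 10 degrees / 90 = 0.1111.

>>> {"op": "send_rows", "data": {
  "rows": "0 0 0.0444 0.01 0.05 0 -1;0 0 0.0778 0.022 0.095 0 -1;0 0 0.1111 0.027 0.115 0 -1;0 0 0.1111 0.027 0.115 0 -1;0 0 0.1111 0.027 0.115 0 -1"
}}

```text
time: 29.3
eef_pos: [0.4937, 0.3305, 0.1955]
tcp_rot: [0.199, 0.98, -0.001, -0.001]
contact_force: [1.2, -0.7, -0.3]
opening: 0.52
finger_force: 41.9
```

```bash
python3 to.py .4455 .3993 .13 63
```

```text
turn [-0.2 -0.1  4. ] shift [71.1 44.7 65.5] rows>= 1.7 | t 29.3 pos [0.4937 0.3305 0.1955] psi 67.0 tilt 0.19 q [ 0.42  0.17  1.83 -0.    1.15 -0.75] open 0.52 F [ 1.2 -0.7 -0.3] ff 41.888596415519714
```

Scaled: 71 mm / 1000 = 0.071, 55 mm / 1000 = 0.055, 4 degrees / 90 = 0.0444.

>>> {"op": "send_rows", "data": {
  "rows": "0 0 0.0222 0.025 0.016 0.01 -1;0 0 0.0444 0.055 0.035 0.025 -1;0 0 0.0444 0.071 0.044 0.035 -1;0 0 0.0444 0.071 0.044 0.04 -1;0 0 0.0444 0.071 0.044 0.04 -1;0 0 0.0444 0.071 0.044 0.04 -1;0 0 0.0444 0.071 0.044 0.04 -1"
}}

```text
time: 30.18
eef_pos: [0.4471, 0.3993, 0.158]
tcp_rot: [0.234, 0.972, 0.0, 0.0]
contact_force: [-1.1, 0.5, -0.5]
opening: 0.518
finger_force: 41.9
```

```bash
python3 ov.py o10.png tin_small .0293 .4455 .3993 .15 63 tin_large .4455 .3993 1.0995 .006; python3 to.py .4455 .3993 .15 63
```

```text
turn [ 0.1  0.  -0.1] shift [ 1.4 -0.7  8. ] rows>= 0.1 | t 30.18 pos [0.4471 0.3993 0.158 ] psi 62.9 tilt 0.06 q [ 0.56  0.22  1.84 -0.    1.08 -0.54] open 0.518 F [-1.1  0.5 -0.5] ff 41.887840032577515
turn [ 0.  0. -0.] shift [ 1.2 -0.7  7.9] rows>= 0.1 | t 30.23 pos [0.4469 0.3994 0.1579] psi 63.0 tilt 0.06 q [ 0.56  0.22  1.84 -0.    1.08 -0.54] open 0.519 F [-0.3  0.2 -0.4] ff 41.887555718421936
turn [ 0.  0. -0.] shift [ 1.2 -0.7  7.9] rows>= 0.1 | t 30.23 pos [0.4469 0.3994 0.1579] psi 63.0 tilt 0.06 q [ 0.56  0.22  1.84 -0.    1.08 -0.54] open 0.519 F [-0.3  0.2 -0.4] ff 41.887555718421936
```

View pics/o10.png

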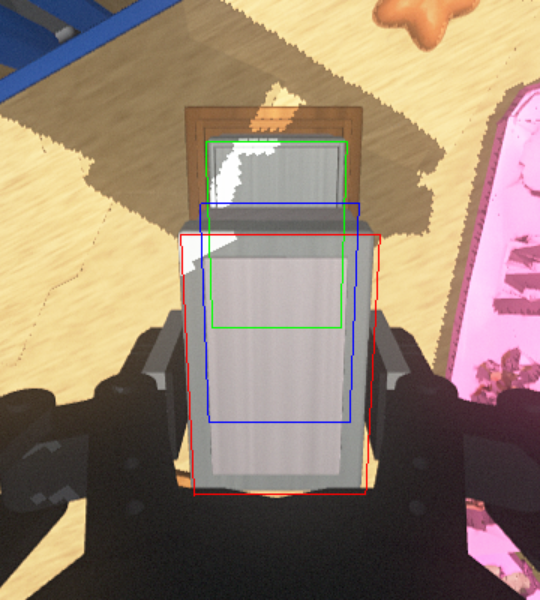

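The held tin's lid edges (y≈237, x 182–374) agree with the prediction, and the large tin matches its outline. Lowering.

Scaled: 88 mm / 1000 = 0.088, 87 mm / 1000 = 0.087.

>>> {"op": "send_rows", "data": {
  "rows": "0 0 0 0.001 -0.0005 0.025 -1;0 0 0 0.001 -0.0005 0.055 -1;0 0 0 0.001 -0.0005 0.074 -1;0 0 0 0.001 -0.0005 0.081 -1;0 0 0 0.001 -0.0005 0.084 -1;0 0 0 0.001 -0.0005 0.086 -1;0 0 0 0.001 -0.0005 0.087 -1;0 0 0 0.001 -0.0005 0.088 -1"
}}

```text
time: 31.22
eef_pos: [0.4457, 0.4001, 0.0713]
tcp_rot: [0.233, 0.972, 0.0, 0.0]
contact_force: [-2.6, -1.4, 9.5]
opening: 0.516
finger_force: 43.0
```

```bash
python3 to.py .4455 .3993 .0713 63
```

```text
turn [0. 0. 0.] shift [-0.2 -0.8 -0. ] rows>= 0.0 | t 31.23 pos [0.4457 0.4001 0.0713] psi 63.0 tilt 0.05 q [ 0.56  0.33  1.88 -0.    0.93 -0.54] open 0.516 F [-2.6 -1.4  9.5] ff 42.989054918289185
```

Scaled: -120 mm / 1000 = -0.12, -90 mm / 1000 = -0.09.

>>> {"op": "send_rows", "data": {
  "rows": "0 0 0 0 0 0 0.2;0 0 0 0 0 0 0.4;0 0 0 0 0 0 0.6;0 0 0 0 0 0 0.6;0 0 0 0 0 -0.01 0.6;0 0 0 0 0 -0.04 0.6;0 0 0 0 0 -0.09 0.6;0 0 0 0 0 -0.12 0.6"
}}

```text
time: 32.22
eef_pos: [0.4461, 0.4003, 0.1931]
tcp_rot: [0.233, 0.972, 0.002, 0.002]
contact_force: [0.4, 0.2, 1.7]
opening: 0.805
finger_force: 0.0
```

>>> {"op": "send_rows", "data": {
  "rows": "0 0 0 0 0 0 0.4;0 0 0 0 0 0 0.4"
}}

```text
time: 32.48
eef_pos: [0.4446, 0.3993, 0.1884]
tcp_rot: [0.233, 0.972, -0.001, -0.001]
contact_force: [0.1, 0.7, -0.5]
opening: 0.701
finger_force: 0.0
```

```bash
python3 - <<'E'
from chk import *
from to import rel
p=shot('wrist'); v,f,i=fit('tin_small',[p],.4455,.3993,lambda c:keep((lambda h:(h[...,1]<62))(cv2.cvtColor(c,cv2.COLOR_RGB2HSV))),[1.1],.042); print(v.round(4),f)
v,f,i=fit('tin_large',[p],.4455,.3993,grey,[1.1],.006); print('tl',v.round(4),f)
A=shot('scene')
for z in (.042,): 
    q=hull(A,pts('tin_small',.4455,.3993,1.0995,z)); print(q.min(0),q.max(0))
B=shot('scene'); v,f,i=fit('jar_small',[B],.571,.084,grey); print(v.round(4),f)
rel(.571,.084,.16,30)
E
```

```text
[0.4368 0.4045 1.1001] 0.2046697561075782
tl [0.446  0.3989 1.0996] 0.05046940586062154
[219.89848 344.66522] [274.27914 408.04526]
[0.5839 0.117 ] 0.7954874004365203
turn [-0.2 -0.1 33. ] shift [-256.1 -223.    27.4] rows>= 5.5 | t 32.62 pos [0.4442 0.399  0.1872] psi 63.0 tilt 0.22 q [ 0.56  0.18  1.83 -0.    1.14 -0.54] open 0.698 F [-0.4  0.2 -0.6] ff 0.0
```

```bash
python3 - <<'E'
from h import *
A=shot('scene'); W=dict(shot('wrist'))
# wrist0 extrinsics: camera fixed in tool; start pose tool known
s=ctrl.get_state(); M=R.from_quat(s['tcp_rot']).as_matrix(); E=np.array(W['extrinsics'])
Rt=E[:3,:3]@M; ct=np.array([.06852,.00094,-.12067]); M0=np.array([[0,1,0],[1,0,0],[0,0,-1.]]); R0=Rt@M0.T; c0=np.array([.675,0,.2533])+M0@ct
E0=np.eye(4); E0[:3,:3]=R0; E0[:3,3]=-R0@c0; W['extrinsics']=E0
print(w2pix(W,[.571,.084,.032]))
def ray(p,u,v):
    a=pix2w(p,u,v,0); E=np.array(p['extrinsics']); o=-E[:3,:3].T@E[:3,3]; d=a-o; return o,d/np.linalg.norm(d)
def tri(a,b):
    (o1,d1),(o2,d2)=a,b; t=np.linalg.lstsq(np.c_[d1,-d2],o2-o1,rcond=None)[0]; return (o1+t[0]*d1).round(3),(o2+t[1]*d2).round(3)
for w,sc in (((287,122),(235,190)),((287,235),(262,170)),((287,122),(237,210)),((300,235),(264,170))): print(w,sc,*tri(ray(W,*w),ray(A,*sc)))
for z in (0,.05,.1): print(z,pix2w(W,287,122,z).round(3),pix2w(W,287,235,z).round(3), pix2w(A,237,211,z).round(3),pix2w(A,264,188,z).round(3))
E
```

```text
[206.63125971 116.96086472]
(287, 122) (235, 190) [0.648 0.078 0.083] [0.656 0.084 0.082]
(287, 235) (262, 170) [ 0.643 -0.017  0.065] [ 0.651 -0.009  0.063]
(287, 122) (237, 210) [0.643 0.08  0.034] [0.655 0.089 0.033]
(300, 235) (264, 170) [ 0.654 -0.02   0.052] [ 0.653 -0.021  0.053]
0 [0.64  0.081 0.   ] [ 0.637 -0.035  0.   ] [0.674 0.065 0.   ] [ 0.658 -0.021  0.   ]
0.05 [0.645 0.079 0.05 ] [ 0.642 -0.021  0.05 ] [0.642 0.106 0.05 ] [0.627 0.025 0.05 ]
0.1 [0.65  0.077 0.1  ] [ 0.647 -0.007  0.1  ] [0.611 0.147 0.1  ] [0.597 0.072 0.1  ]
```

Scaled: -255 mm / 1000 = -0.255, -224 mm / 1000 = -0.224, -27 degrees / 90 = -0.3.

>>> {"op": "send_rows", "data": {
  "rows": "0 0 -0.0333 -0.02 -0.018 0 0.4;0 0 -0.0889 -0.06 -0.053 0 0.4;0 0 -0.1444 -0.105 -0.092 0 0.4;0 0 -0.2 -0.15 -0.132 0 0.4;0 0 -0.2444 -0.195 -0.171 0 0.4;0 0 -0.2889 -0.235 -0.206 0.01 0.4;0 0 -0.3 -0.255 -0.224 0.025 0.4;0 0 -0.3 -0.255 -0.224 0.03 0.4"
}}

```text
time: 33.72
eef_pos: [0.5704, 0.0825, 0.1576]
tcp_rot: [0.002, 1.0, 0.0, -0.001]
contact_force: [-0.5, 0.3, 0.8]
opening: 0.699
finger_force: 0.0
```

>>> {"op": "send_rows", "data": {
  "rows": "0 0 0 0 0 0 0.4;0 0 0 0 0 0 0.4;0 0 0 0 0 0 0.4"
}}

```text
time: 34.1
eef_pos: [0.5707, 0.0853, 0.16]
tcp_rot: [-0.001, 1.0, 0.0, 0.0]
contact_force: [-0.5, -0.2, -0.2]
opening: 0.697
finger_force: 0.0
```

```bash
python3 - <<'E'
from chk import *
from to import rel
for t in (62,75):
    g=lambda c:keep(cv2.cvtColor(c,cv2.COLOR_RGB2HSV)[...,1]<t)
    p=shot('wrist'); v,f,j=fit('jar_small',[p],.571,.084,g); print(v.round(4),f)
rel(v[0],v[1],.026,90)
# lid circle from mask, comparison
c,lo,m=setup(p,'jar_small',v[0],v[1],g); ys,xs=np.nonzero(m); print('mask box',xs.min()/S+lo[0],xs.max()/S+lo[0],ys.min()/S+lo[1],ys.max()/S+lo[1]); h=hull(p,pts('jar_small',*v)); print('hull',h.min(0),h.max(0))
for t in ('jar_small','jar_medium'):
    for r in ctrl.look_for(p,t)[:2]: w=cam2w(p,r['position']); print(t,round(r['p'],2),w.round(4))
A=shot('scene'); 
for r in ctrl.look_for(A,'tin_small')[:1]: print(cam2w(A,r['position']).round(4),r['p'])
for r in ctrl.look_for(A,'jar_medium')[:2]: print(cam2w(A,r['position']).round(4),r['p'])
E
```

```text
[0.5701 0.0854] 0.0772059737097135
[0.5703 0.0854] 0.06687606657927925
turn [0.  0.1 0.1] shift [  0.5   0.4 133.9] rows>= 2.1 | t 34.2 pos [0.5707 0.085  0.1599] psi 90.1 tilt 0.05 q [-0.03  0.17  1.9   0.    1.08 -1.6 ] open 0.699 F [ 0.4 -0.1  0.2] ff 0.0
mask box 299.5 353.75 203.5 260.0
hull [299.63812 200.65878] [352.88562 260.01855]
jar_small 0.81 [0.5662 0.0827 0.0396]
jar_medium 0.82 [0.5957 0.2352 0.0827]
jar_medium 0.6 [ 0.5943 -0.0492  0.0359]
[0.4359 0.403  0.0774] 0.94
[ 0.5887 -0.0413  0.0355] 0.84
[0.5947 0.2541 0.0831] 0.59
```

Scaled: 132 mm / 1000 = 0.132, 120 mm / 1000 = 0.12.

>>> {"op": "send_rows", "data": {
  "rows": "0 0 0 0.0005 0 0.05 0.4;0 0 0 0.0005 0 0.095 0.4;0 0 0 0.0005 0 0.12 0.4;0 0 0 0.0005 0 0.132 0.4;0 0 0 0.0005 0 0.132 0.4;0 0 0 0.0005 0 0.132 -1;0 0 0 0.0005 0 0.132 -1;0 0 0 0.0005 0 0.132 -1"
}}

```text
time: 35.45
eef_pos: [0.5717, 0.0843, 0.0292]
tcp_rot: [-0.0, 1.0, -0.0, 0.002]
contact_force: [-0.1, 1.3, 5.3]
opening: 0.422
finger_force: 40.1
```

>>> {"op": "send_rows", "data": {
  "rows": "0 0 0 0 0 0 -1;0 0 0 0 0 0 -1;0 0 0 0 0 0 -1;0 0 0 0 0 0 -1"
}}

```text
time: 35.95
eef_pos: [0.5717, 0.0843, 0.0292]
tcp_rot: [-0.0, 1.0, -0.0, 0.002]
contact_force: [0.3, -0.0, 6.0]
opening: 0.419
finger_force: 40.2
```

Scaled: -170 mm / 1000 = -0.17, -155 mm / 1000 = -0.155.

>>> {"op": "send_rows", "data": {
  "rows": "0 0 0 0 0 -0.01 -1;0 0 0 0 0 -0.04 -1;0 0 0 0 0 -0.08 -1;0 0 0 0 0 -0.12 -1;0 0 0 0 0 -0.155 -1;0 0 0 0 0 -0.17 -1;0 0 0 0 0 -0.17 -1;0 0 0 0 0 -0.17 -1"
}}

```text
time: 36.95
eef_pos: [0.569, 0.0843, 0.1952]
tcp_rot: [0.0, 1.0, 0.0, -0.002]
contact_force: [-0.1, -0.6, -1.3]
opening: 0.421
finger_force: 40.0
```

```bash
python3 - <<'E'
from chk import *
from to import rel
A=shot('scene'); e=np.array(ctrl.get_state()['eef_pos'])
# placed jar_medium: the tall stack silhouette (jar_large+jar_medium)
for n,c in (('scene',A),('side',shot('side'))):
    def g(c): return keep(cv2.cvtColor(c,cv2.COLOR_RGB2HSV)[...,1]<62)
    from scipy.optimize import minimize
    z=lambda v:np.r_[pts('jar_large',v[0],v[1],0,.006)],
    st=setup(c,'jar_large',.598,.2455,g,.02,24); m=st[2]; lo=st[1]
    def cost(v):
        k=np.zeros(m.shape,np.uint8)
        for P in (pts('jar_large',v[0],v[1],0,.006),pts('jar_medium',v[2],v[3],0,.046)):
            cv2.fillConvexPoly(k,np.round(big(hull(c,P),lo)*16).astype(np.int32),1,shift=4)
        return 1-(k&m).sum()/(k|m).sum()
    v0=[.598,.2455]*2; r=minimize(cost,v0,method='Nelder-Mead',options=dict(initial_simplex=np.array([v0]+[np.array(v0)+np.eye(4)[i]*.008 for i in range(4)]),xatol=1e-4,fatol=1e-4)); print(n,r.x.round(4),round(r.fun,3),'at',round(cost(v0),3))
rel(.5985,.2455,.197,30)
E
```

```text
scene [0.6007 0.2432 0.5986 0.2474] 0.035 at 0.075
side [0.6013 0.2396 0.6007 0.2452] 0.329 at 0.352
turn [-0.1 -0.2 60. ] shift [-29.5 161.2  -2. ] rows>= 5.6 | t 37.05 pos [0.569  0.0843 0.1951] psi 90.0 tilt 0.23 q [-0.03  0.13  1.88 -0.    1.14 -1.6 ] open 0.417 F [-0.2  0.6 -0.4] ff 40.03184803469594
```

Scaled: 161 mm / 1000 = 0.161, 145 mm / 1000 = 0.145.

>>> {"op": "send_rows", "data": {
  "rows": "0 0 0 -0.004 0.02 0 -1;0 0 0 -0.011 0.06 0 -1;0 0 0 -0.02 0.11 0 -1;0 0 0 -0.026 0.145 0 -1;0 0 0 -0.029 0.161 0 -1;0 0 0 -0.029 0.161 0.02 -1;0 0 0 -0.029 0.161 0.035 -1;0 0 0 -0.029 0.161 0.04 -1"
}}

```text
time: 38.05
eef_pos: [0.5978, 0.2438, 0.1543]
tcp_rot: [0.001, 1.0, -0.001, -0.002]
contact_force: [-0.8, -1.1, -1.0]
opening: 0.417
finger_force: 40.1
```

>>> {"op": "send_rows", "data": {
  "rows": "0 0 0 0 0 0 -1;0 0 0 0 0 0 -1;0 0 0 0 0 0 -1;0 0 0 0 0 0 -1"
}}

```text
time: 38.55
eef_pos: [0.5994, 0.2453, 0.158]
tcp_rot: [0.0, 1.0, 0.0, 0.001]
contact_force: [-0.0, 0.5, -0.9]
opening: 0.419
finger_force: 40.1
```

```bash
python3 - <<'E'
from chk import *
from to import rel
rel(.599,.246,.1113,90)
p=shot('wrist','w20.png'); s=ctrl.get_state(); e=np.array(s['eef_pos']); M=R.from_quat(s['tcp_rot']).as_matrix()
rel(.599,.246,.1113,90)
# held lid: mask extents vs prediction
hsv=cv2.cvtColor(p['color'],cv2.COLOR_RGB2HSV); g=cv2.cvtColor(p['color'],cv2.COLOR_RGB2GRAY)
P=pts('jar_small',e[0],e[1],0,e[2]-.0292); q=np.array([w2pix(p,X) for X in P]); print('lid',q[60:].min(0).round(),q[60:].max(0).round(),'foot',q[:60].min(0).round(),q[:60].max(0).round())
for n,z in (('jar_large',.006),('jar_medium',.046)):
    q=np.array([w2pix(p,X) for X in pts(n,.599,.246,0,z)[60:]]); print(n,q.min(0).round(),q.max(0).round())
print('col320',[(r,int(g[r,321])) for r in range(150,460,6)])
print('row',[(c,int(g[340,c])) for c in range(230,420,6)])
E
```

```text
turn [ 0.   0.1 -0. ] shift [ 0.5  0.7 46.7] rows>= 0.7 | t 38.55 pos [0.5994 0.2453 0.158 ] psi 90.0 tilt 0.06 q [ 0.23  0.32  1.72 -0.    1.1  -1.34] open 0.419 F [-0.   0.5 -0.9] ff 40.09197404873703
turn [0. 0. 0.] shift [ 0.4  0.6 46.5] rows>= 0.7 | t 38.6 pos [0.5993 0.2453 0.1578] psi 90.0 tilt 0.04 q [ 0.23  0.32  1.72  0.    1.1  -1.34] open 0.422 F [-0.8 -0.8 -1.1] ff 40.09156616846667
lid [276. 283.] [380. 375.] foot [285. 254.] [369. 331.]
jar_large [276. 192.] [379. 290.]
jar_medium [281. 216.] [375. 304.]
col320 [(150, 125), (156, 125), (162, 115), (168, 191), (174, 184), (180, 186), (186, 104), (192, 83), (198, 106), (204, 110), (210, 116), (216, 76), (222, 109), (228, 109), (234, 112), (240, 110), (246, 104), (252, 110), (258, 116), (264, 115), (270, 65), (276, 71), (282, 108), (288, 102), (294, 103), (300, 104), (306, 100), (312, 100), (318, 102), (324, 98), (330, 100), (336, 98), (342, 105), (348, 100), (354, 97), (360, 99), (366, 95), (372, 204), (378, 127), (384, 124), (390, 130), (396, 221), (402, 216), (408, 202), (414, 50), (420, 40), (426, 45), (432, 41), (438, 37), (444, 38), (450, 31), (456, 36)]
row [(230, 50), (236, 52), (242, 47), (248, 39), (254, 47), (260, 43), (266, 60), (272, 43), (278, 98), (284, 96), (290, 98), (296, 99), (302, 102), (308, 99), (314, 99), (320, 100), (326, 98), (332, 101), (338, 99), (344, 98), (350, 102), (356, 99), (362, 97), (368, 100), (374, 41), (380, 61), (386, 49), (392, 45), (398, 51), (404, 49), (410, 56), (416, 53)]
```

Scaled: 48 mm / 1000 = 0.048, 47 mm / 1000 = 0.047.

>>> {"op": "send_rows", "data": {
  "rows": "0 0 0 -0.0007 0.0006 0.015 -1;0 0 0 -0.0007 0.0006 0.03 -1;0 0 0 -0.0007 0.0006 0.038 -1;0 0 0 -0.0007 0.0006 0.042 -1;0 0 0 -0.0007 0.0006 0.044 -1;0 0 0 -0.0007 0.0006 0.046 -1;0 0 0 -0.0007 0.0006 0.047 -1;0 0 0 -0.0007 0.0006 0.048 -1"
}}

```text
time: 39.6
eef_pos: [0.6006, 0.246, 0.1113]
tcp_rot: [-0.0, 1.0, 0.0, 0.001]
contact_force: [-2.2, -1.6, 8.6]
opening: 0.42
finger_force: 40.6
```

```bash
python3 to.py .599 .246 .1112 90
```

```text
turn [0.  0.1 0. ] shift [ 1.6 -0.   0.1] rows>= 0.0 | t 39.6 pos [0.6006 0.246  0.1113] psi 90.0 tilt 0.09 q [ 0.23  0.37  1.74 -0.    1.02 -1.34] open 0.42 F [-2.2 -1.6  8.6] ff 40.611527775799914
```

z is 0.1113 against 0.1112 expected, so the jar is seated. Releasing, then withdrawing up and back.

Scaled: -120 mm / 1000 = -0.12, -90 mm / 1000 = -0.09.

>>> {"op": "send_rows", "data": {
  "rows": "0 0 0 0 0 0 0;0 0 0 0 0 0 0.2;0 0 0 0 0 0 0.4;0 0 0 0 0 0 0.4;0 0 0 0 0 -0.01 0.4;0 0 0 0 0 -0.04 0.4;0 0 0 0 0 -0.09 0.4;0 0 0 0 0 -0.12 0.4"
}}

```text
time: 40.6
eef_pos: [0.6009, 0.2462, 0.2334]
tcp_rot: [-0.0, 1.0, 0.001, 0.002]
contact_force: [0.7, -0.1, -0.1]
opening: 0.698
finger_force: 0.0
```

Scaled: -190 mm / 1000 = -0.19, -140 mm / 1000 = -0.14.

>>> {"op": "send_rows", "data": {
  "rows": "0 0 0 0.02 -0.04 0 0.4;0 0 0 0.06 -0.09 0 0.4;0 0 0 0.08 -0.14 0 0.4;0 0 0 0.1 -0.19 0 0.4;0 0 0 0.1 -0.19 0 0.4;0 0 0 0.1 -0.19 0 0.4"
}}

```text
time: 41.35
eef_pos: [0.5002, 0.0559, 0.2302]
tcp_rot: [0.0, 1.0, 0.0, 0.001]
contact_force: [-0.0, -0.3, -0.2]
opening: 0.697
finger_force: 0.0
```

```bash
python3 - <<'E'
from fit import *
def stack(parts,v0,cs=('scene','side')):
    for cn in cs:
        c=shot(cn); st=setup(c,parts[0][0],v0[0],v0[1],lambda x:keep(cv2.cvtColor(x,cv2.COLOR_RGB2HSV)[...,1]<62),.05,32); m,lo=st[2],st[1]
        k=np.zeros(m.shape,np.uint8)
        for n,z in parts: cv2.fillConvexPoly(k,np.round(big(hull(c,pts(n,*v0,z0=z)),lo)*16).astype(np.int32),1,shift=4)
        r=[]
        for a in (k,m): ys,xs=np.nonzero(a); r.append((np.array([xs.min(),xs.max(),ys.min(),ys.max()])/S+[lo[0],lo[0],lo[1],lo[1]]).round(1))
        # row-wise centre/width of model and mask in the upper part
        y0=np.nonzero(k)[0].min(); rows=[y0+S*i for i in (3,7,11,15,20,25)]
        f=lambda a,y:(lambda x:(round(x.min()/S,1),round(x.max()/S,1)) if len(x) else None)(np.nonzero(a[y])[0])
        print(cn,'IoU',round((k&m).sum()/(k|m).sum(),3),'box model/seen',*r); print([(f(k,y),f(m,y)) for y in rows])
stack([('jar_large',.006),('jar_medium',.046),('jar_small',.082)],(.599,.246,0))
stack([('tin_large',.006),('tin_small',.042)],(.4455,.3993,1.0995))
s=ctrl.get_state(); print(s['time'],s['eef_pos'],s['contact_force'])
p=shot('scene')
for t in N[:5]:
    for r in ctrl.look_for(p,t)[:2]: print(t,round(r['p'],2),cam2w(p,r['position']).round(3))
E
```

```text
scene IoU 0.885 box model/seen [197.2 239.  237.2 300.8] [189.8 238.2 233.  299.2]
[((np.float64(43.8), np.float64(61.0)), (np.float64(39.5), np.float64(65.2))), ((np.float64(40.2), np.float64(62.8)), (np.float64(30.0), np.float64(63.2))), ((np.float64(39.8), np.float64(66.0)), (np.float64(32.2), np.float64(63.5))), ((np.float64(40.2), np.float64(69.0)), (np.float64(40.8), np.float64(68.2))), ((np.float64(38.0), np.float64(70.0)), (np.float64(38.5), np.float64(69.2))), ((np.float64(38.8), np.float64(74.5)), (np.float64(37.8), np.float64(74.5)))]
side IoU 0.415 box model/seen [217.  255.8 236.2 302.8] [182.5 270.2 209.  300.5]
[((np.float64(42.2), np.float64(61.8)), (np.float64(15.0), np.float64(73.5))), ((np.float64(40.5), np.float64(62.5)), (np.float64(31.5), np.float64(62.0))), ((np.float64(41.0), np.float64(62.8)), (np.float64(42.5), np.float64(61.5))), ((np.float64(40.8), np.float64(66.0)), (np.float64(42.5), np.float64(64.0))), ((np.float64(37.5), np.float64(67.5)), (np.float64(38.5), np.float64(66.5))), ((np.float64(38.0), np.float64(68.0)), (np.float64(38.2), np.float64(66.5))
[... 795 characters left out ...]
float64(38.2), np.float64(74.5)), (np.float64(40.2), np.float64(74.0))), ((np.float64(35.5), np.float64(80.0)), (np.float64(36.8), np.float64(79.2))), ((np.float64(35.8), np.float64(86.8)), (np.float64(38.5), np.float64(86.0))), ((np.float64(33.0), np.float64(90.5)), (np.float64(35.8), np.float64(90.0)))]
41.55 [0.50018802 0.05685549 0.22943765] [0.65725138 0.8661702  0.2261171 ]
jar_large 0.58 [0.584 0.264 0.039]
jar_large 0.56 [0.571 0.273 0.009]
jar_medium 0.62 [ 0.585 -0.045  0.037]
jar_medium 0.6 [0.584 0.264 0.077]
jar_small 0.7 [0.592 0.256 0.113]
jar_small 0.62 [0.437 0.404 0.076]
tin_large 0.58 [0.414 0.422 0.04 ]
tin_large 0.52 [0.57  0.272 0.007]
tin_small 0.86 [0.435 0.404 0.076]
```

Both stacks match their models in both cameras, and every placement height was within 0.1 mm of expected. Handing in.

```bash
python3 -c "
from plant import ctrl
print(ctrl.sign_off())"
```

```text
the job is handed in; nothing more can be done
None
```

Both stacks are built, released and handed in at about 41 s of the 128 s allowed: three jars on the round stand, two tins on the oblong stand. Seating heights and camera checks agreed, but the sign-off call did not report the verdict.

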